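Square-check a housing under the bench press

ROBOT

A 7-joint arm with a two-finger parallel gripper is mounted at the origin on the work surface. World frame = base frame: x ahead of the robot, y to its left, z up, the work surface at z = 0. Lengths are in mm, angles in rad, forces in N, time in s.
With the tool pointing down it reaches from about 425 to 825 mm from the base axis. Payload 3.6 kg.
Tool frame: the origin (TCP) lies midway between the tips of the shut fingers; the grasp point (between the pads) lies 19 mm behind it; z points along the fingers, x is the direction in which the jaws open and shut, and the axes are right-handed (so a half turn about z gives the same grasp; the last joint's range is limited). The gripper opens to 85 mm and grips with 20 to 120 N. Pads are 22 mm wide; open, the fingers measure 114 mm over their backs; the gripper's body (76 mm by 85 mm) begins 54 mm behind the grasp point. The pads swing forward as they close: fully open they stand 13 mm farther back than shut.
Start: joints at [-1.137, 0.615, -0.013, 1.423, 0.008, 1.103, -0.04], TCP at [288.414, 582.478, 231.297] pointing down, gripper open.
Joint ranges: [-3.12, 3.12], [-0.3, 2.06], [-1.34, 1.32], [0.26, 2.42], [-1.36, 4.5], [0.01, 1.98], [-2.84, 2.84]. Speed limits (rad/s): [2.79, 2.79, 3.14, 3.14, 3.14, 3.14, 3.14].

INTERFACE

Orientations are given as a unit quaternion [w, x, y, z].
In Python, from rig import readout, eyes, ctrl gives the robot as it stands.
- The arm moves only by the tool jog_arm, never from a script. Its argument "commands" is text: rows parted by semicolons, each of 7 numbers parted by spaces: the closure, from 0 (fully open) to 1 (shut), then the shift along the tool's x, y, z scaled (see below), then the turn, a rotation vector about the tool's x, y, z scaled (see below). A call has 1 to 12 rows; each row shifts and turns the pose as measured when the row begins, along the tool's axes as they then stand; what a row does not reach is not made up. The controller multiplies each number of a shift by 0.02 m and each number of a turn by 1.5 rad. A row lasts 1/10 s, in which the tool goes at most 50 mm and 8.59 degrees, less where a joint would pass 70% of its speed; a pose out of reach is approached as far as the arm can. A call with a number of a shift or a turn outside -1 to 1 is refused whole. A call with a gripper value outside its range is refused whole. The fingers move at their own pace and stop on an object; the grip force is fixed at half the most. Time passes only in rows, so rows that do not move let the fingers close. It gives the time, the measured TCP pose, the force and the opening at its end, in the units of the state.
- readout.sense(): the state, without advancing time (a new reading comes with each control period).
- eyes.grab_frame(name): name is "side" or "top"; returns a dict with "color" (384x512x3 uint8, blue, green, red), "mtx" (3x3 intrinsics, pixels), "view" (4x4, takes a point from world to camera coordinates). Camera axes: x right, y up, looking along -z (the intrinsics and any distortion apply to the point x, -y, -z); pixel columns grow to the right and rows downward; lengths in mm; the calibration is good to about 2 mm. A picture is of the moment at which its call begins. There is no depth.
- ctrl.hand_in(): hands the job in, once; it reports no verdict.
The state is a dict: "clock": time; "q": joint angles; "qvel": joint speeds; "effort": joint torques, N m; "tool_pos": TCP position; "tcp_rot": TCP orientation; "wrist_force": force on the tool from outside, world axes, zero at the start; "moment": the same for the moment, N m; "gripper_width": finger opening in mm.
Only numpy, scipy, OpenCV 4.12 (cv2) and the standard library are available. Lean on these libraries where they do the work, as an engineer would, in place of code of your own. Each camera call takes 0.05 s, during which the arm holds its last target.

TASK

Take the aluminium square from its wooden cradle, push the bearing housing up the ramp under the press bridge until it rests flush against the top stop, and then, still holding the square, press it gently (about 20 newtons each way) into the corner between the ramp and the housing's downhill face, flush on both faces, for a good second. Leave the housing against the stop and set the square back in its cradle, seated as you found it; leave everything else alone.

Things in the scene. Friction and masses are not known exactly. Their poses are not given: they have to be found in the camera images.
- ramp: Fixed steel ramp of a blue press fixture, 110 mm wide, rising at 10 degrees. Its frame lies in the sloping surface: x uphill, y across, z normal. Origin on the centre line, 39 mm above the bench. The surface runs from x = -200 mm (bottom end, 4 mm above the bench) to the top stop.
- stop_foot (a point): Foot of the top stop, on the ramp's centre line at x = +100 mm of the ramp's frame (same axes): a fixed steel bar 30 mm high and 100 mm wide whose face looks downhill.
- bridge_edge (a point): Middle of the lower downhill edge of the fixed blue beam over the ramp: 170 mm above the bench, 38 mm (level) uphill of the ramp's origin. Beam 44 mm thick, 34 mm high, 180 mm wide, posts 132 mm apart; press head with lever on top, to 303 mm. A tool held upright on the square's upright leg would hit it during the check: lean the tool back, away from it.
- housing: Loose aluminium bearing-housing block, 70 (x) by 80 (y) by 60 mm (z), 0.4 to 0.85 kg, round dark bore on top. Origin at the centre of its underside, x uphill. Starts on the ramp 35 to 80 mm short of the stop, turned up to 6 degrees; friction holds it where it is left. Against the stop its origin is at x = +65 mm of the ramp's frame, its downhill face at x = +30 mm.
- square: Loose solid aluminium L, 0.2 kg, 20 mm thick (y). Origin at its heel (outer corner), mid-thickness. Upright leg: 120 mm along +z, 18 mm wide (x -18 to 0). Foot leg: 100 mm along -x, 18 mm high. Checking faces: x = 0 (back of the upright, goes on the housing's downhill face) and z = 0 (sole, goes on the ramp); its axes are then parallel to the ramp's.
- square_grip (a point): Where to grip the square: middle of its upright leg, 80 mm above the sole (x = -9, z = +80 mm of the square's frame, same axes), pinched across its 20 mm thickness (y).
- cradle: Fixed wooden cradle. Frame in its sloping seat: x down the 20 degree slope, y across, z normal; origin 42 mm above the bench. The seated square has its heel here within 6 mm and its axes parallel, so its upright leans 20 degrees towards +x. A lip 25 mm high stands at x = +1 mm against the heel; side cheeks 14 mm high, 44 mm apart; the seat runs to x = -112 mm.
- carton: Bystander: loose cardboard carton, 110 by 85 by 65 mm, origin at the centre of its underside. Leave alone.
- beaker: Bystander: loose clear plastic cup, 60 mm across, 85 mm high, origin at the centre of its underside. Leave alone.
- chuck: Bystander: loose steel turned chuck, 54 mm across, 90 mm high, origin at the centre of its underside. Leave alone.
There are look-alikes about, which are no part of the job. What is shaped like the cradle but blue, pink or turquoise is not meant.

How it is judged:
By the outcome, as a careful person would: the job done as asked, in the order asked, and still so for the second after the job is handed in, with the robot touching nothing.
It also fails if it takes over 72 s, if anything falls off the work surface, if the arm or the gripper's body presses on something with over 40 N, if the wrist force passes 120 N, or if a joint passes its speed limit or range.

## Working session

There is one attempt and no reset: what is moved stays moved. The work goes in short steps, Python scripts to look and compute and a tool call to move; the robot and the scene stay as the last step left them, time stands still between calls to the robot, and variables do not carry over. Pictures are saved under pics/ and viewed, and the job is handed in when it is done.

Besides the shell and the picture viewer there is one more tool, called after ">>>" as name(argument=value, ...) on one line, values as JSON. jog_arm: Moves the arm, as the interface text tells. Shifts and turns lie within -1 to 1; 1 stands for 0.02 m of shift or 1.5 rad of turn. Its arguments: {"type":"object","properties":{"commands":{"type":"string"}},"required":["commands"]}

```bash
ls; mkdir -p pics
python3 - <<'E'
from rig import readout, eyes, ctrl
import cv2,json,numpy as np
print(readout.sense())
for n in("side","top"):
    f=eyes.grab_frame(n); cv2.imwrite(f"pics/{n}0.png",f["color"]); np.savez(f"pics/{n}0.npz",**f)
    print({k:(v.tolist() if hasattr(v,'tolist') else v) for k,v in f.items() if k!='color'})
E
```

```text
pics
{'clock': 0.0, 'q': array([-1.13751542,  0.61595702, -0.01261672,  1.42493237,  0.00809321,
        1.10340505, -0.0403896 ]), 'qvel': array([ 0.00244194,  0.00015664, -0.00184256, -0.00116379, -0.00052153,
        0.00048672,  0.00030586]), 'effort': array([-4.99687321e-04, -4.69211948e+01,  2.59021148e-01, -1.71033973e+01,
        1.00483364e-02,  9.46346030e-03, -4.11000087e-06]), 'tool_pos': array([288.08171985, 581.80051959, 230.1025302 ]), 'tcp_rot': array([ 7.13465666e-04,  8.49612433e-01,  5.27405873e-01, -1.11756355e-03]), 'wrist_force': array([-0.13229534,  0.35437626, -0.01452029]), 'moment': array([ 0.01511918, -0.02006576,  0.03532627]), 'gripper_width': 85.36482839429488}
{'mtx': [[372.4564088254936, 0.0, 261.6137500653168], [0.0, 372.4564088254936, 198.39725248508998], [0.0, 0.0, 1.0]], 'view': [[0.9622860578563631, -0.271977426420452, -0.005815700556927117, -566.3491935426374], [0.1541552188670617, 0.5275543679482424, 0.8354175945925361, -226.9948390758467], [-0.22414662913215647, -0.8048072243565151, 0.5495849527345645, -1123.3510659385165], [0.0, 0.0, 0.0, 1.0]]}
{'mtx': [[442.32945567288556, 0.0, 255.05065552932922], [0.0, 442.32945567288556, 199.53664917532728], [0.0, 0.0, 1.0]], 'view': [[0.0029517757146942133, -0.9999916781512158, 0.0028161407006099663, 37.09061958032781], [0.9796613427761074, 0.00345676677436191, 0.20062827376414621, -599.4360914037303], [-0.2006363389075958, 0.0021666545140280155, 0.9796633937827691, -1560.427944667122], [0.0, 0.0, 0.0, 1.0]]}
```

View pics/side0.png

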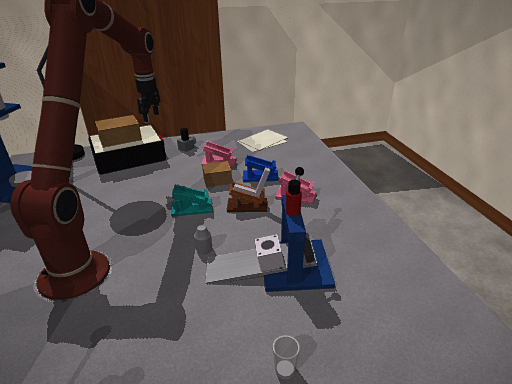

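View pics/top0.png

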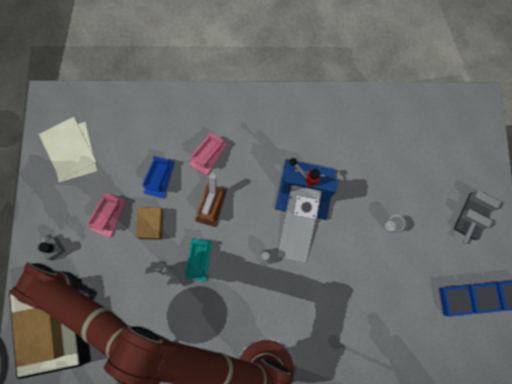

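Run:
```python
import cv2,numpy as np
t=cv2.imread('pics/top0.png');s=cv2.imread('pics/side0.png')
def crop(im,x,y,w,h,k,fn):cv2.imwrite(fn,cv2.resize(im[y:y+h,x:x+w],None,fx=k,fy=k,interpolation=cv2.INTER_CUBIC))
crop(t,180,160,70,75,8,'pics/c_t_cr.png')
crop(t,255,145,100,125,4.8,'pics/c_t_ramp.png')
crop(s,215,150,70,70,8,'pics/c_s_cr.png')
crop(s,195,170,145,125,4.8,'pics/c_s_ramp.png')
```

```text
(no output)
```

View pics/c_t_cr.png

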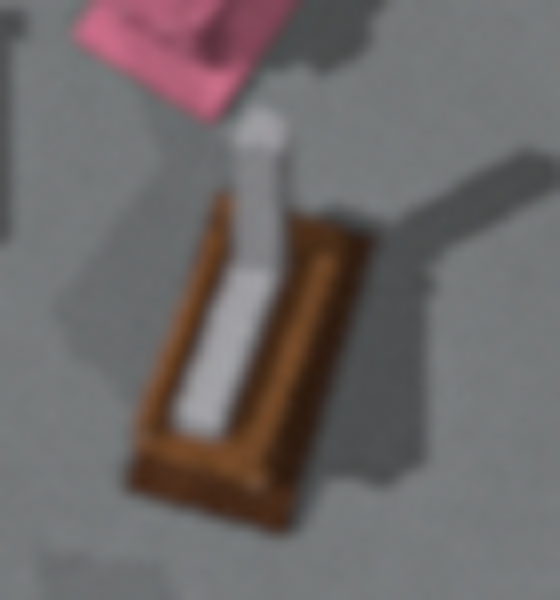

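View pics/c_t_ramp.png

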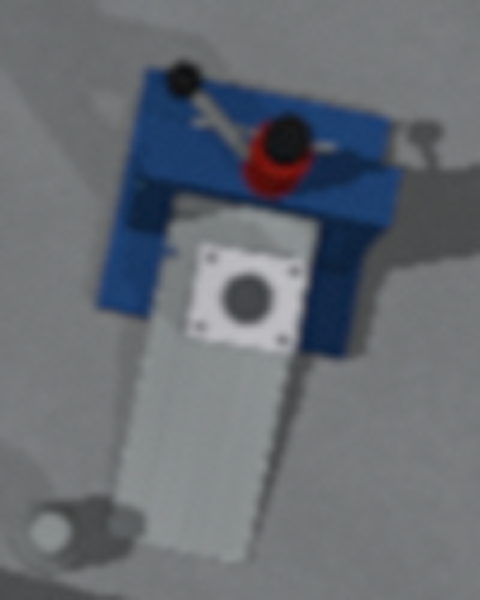

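View pics/c_s_cr.png

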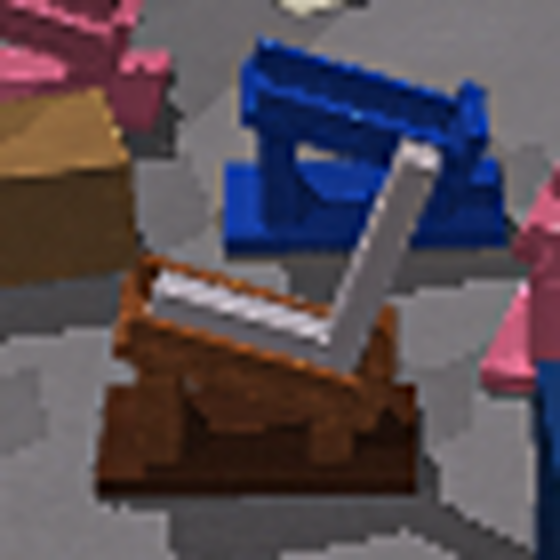

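View pics/c_s_ramp.png

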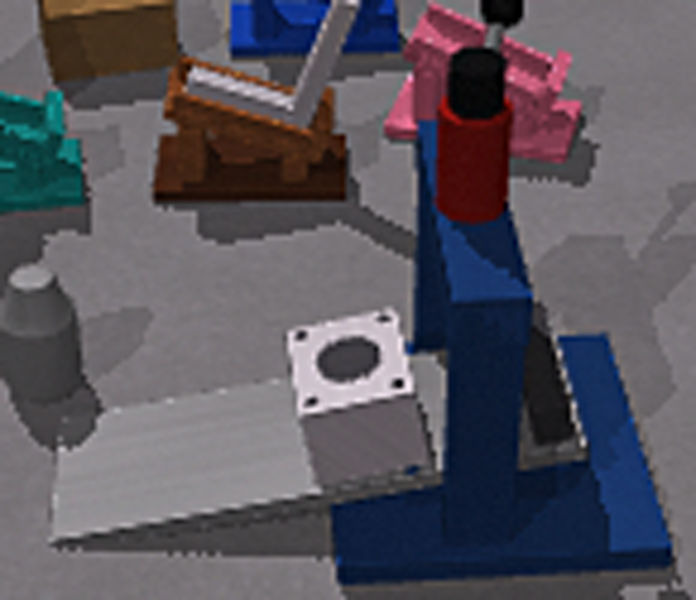

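```bash
cat > h.py <<'E'
import cv2,numpy as np
def load(n,k='0'): return dict(np.load(f'pics/{n}{k}.npz'))
F={n:load(n) for n in('side','top')}
def proj(n,P):
    P=np.atleast_2d(P); f=F[n]; c=P@f['view'][:3,:3].T+f['view'][:3,3]
    q=c*[1,-1,-1]; p=q@f['mtx'].T; return p[:,:2]/p[:,2:]
def ray(n,uv):
    f=F[n];d=np.linalg.solve(f['mtx'],[uv[0],uv[1],1])*[1,-1,-1]
    R=f['view'][:3,:3];o=-R.T@f['view'][:3,3];d=R.T@d;return o,d/np.linalg.norm(d)
def onz(n,uv,z):
    o,d=ray(n,uv);return o+d*(z-o[2])/d[2]
def tri(uvs,uvt):
    a,d=ray('side',uvs);b,e=ray('top',uvt)
    s=np.linalg.lstsq(np.stack([d,-e],1),b-a,rcond=None)[0]
    p,q=a+s[0]*d,b+s[1]*e;return (p+q)/2,np.linalg.norm(p-q)
def crop(n,x,y,w,h,k,fn,k0='0',grid=5):
    im=cv2.imread(f'pics/{n}{k0}.png')[y:y+h,x:x+w]
    im=cv2.normalize(cv2.resize(im,None,fx=k,fy=k,interpolation=cv2.INTER_CUBIC),None,0,255,cv2.NORM_MINMAX)
    for i in range(w):
        if (x+i)%10==0: cv2.line(im,(int((i+.5)*k),0),(int((i+.5)*k),6),(0,255,255),1);cv2.putText(im,str(x+i),(int((i+.5)*k),16),0,.35,(0,255,255))
    for i in range(h):
        if (y+i)%10==0: cv2.line(im,(0,int((i+.5)*k)),(6,int((i+.5)*k)),(0,255,255),1);cv2.putText(im,str(y+i),(8,int((i+.5)*k)),0,.35,(0,255,255))
    cv2.imwrite(fn,im)
E
python3 - <<'E'
from h import *
for n in F: print(n,ray(n,(256,192))[0])
crop('top',270,190,60,80,7,'pics/z1.png')
crop('top',190,180,45,55,10,'pics/z2.png')
crop('side',195,225,110,65,7,'pics/z3.png')
crop('side',220,160,60,58,10,'pics/z4.png')
crop('top',265,150,85,75,8,'pics/z5.png')
E
```

```text
side [ 328.18701716 -938.36313061  803.7186076 ]
top [ 274.05633308   42.54332993 1648.85351187]
```

View pics/z1.png

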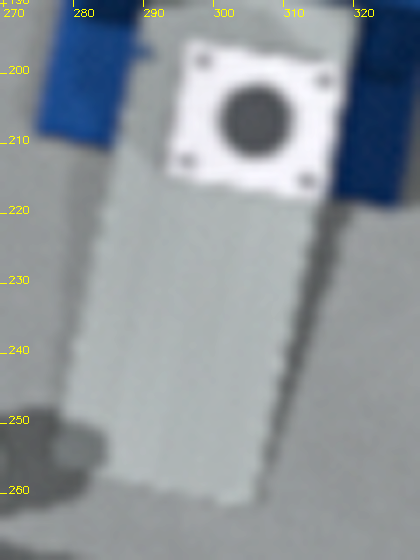

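View pics/z2.png

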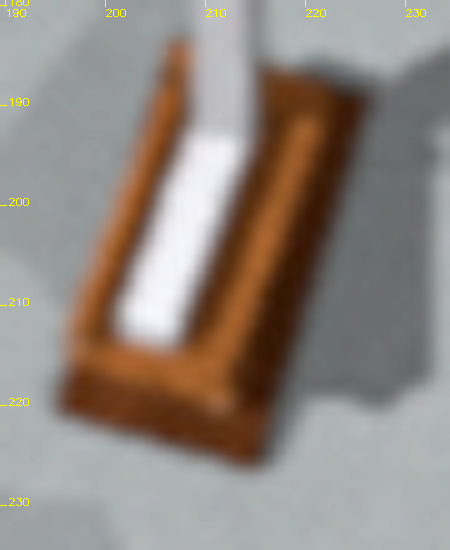

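View pics/z3.png

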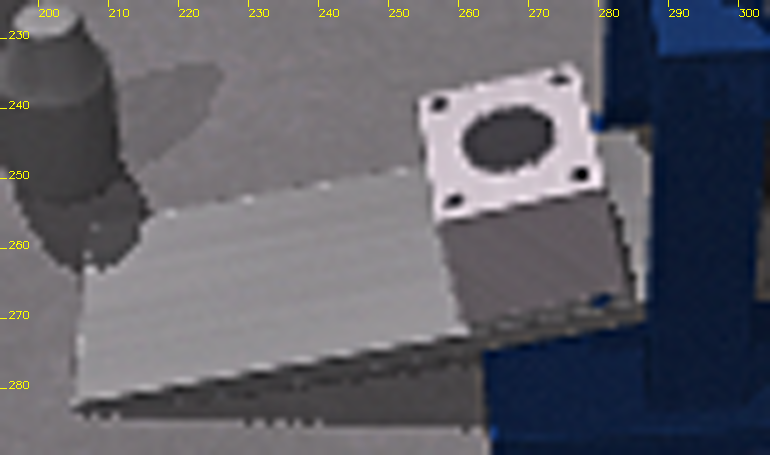

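View pics/z4.png

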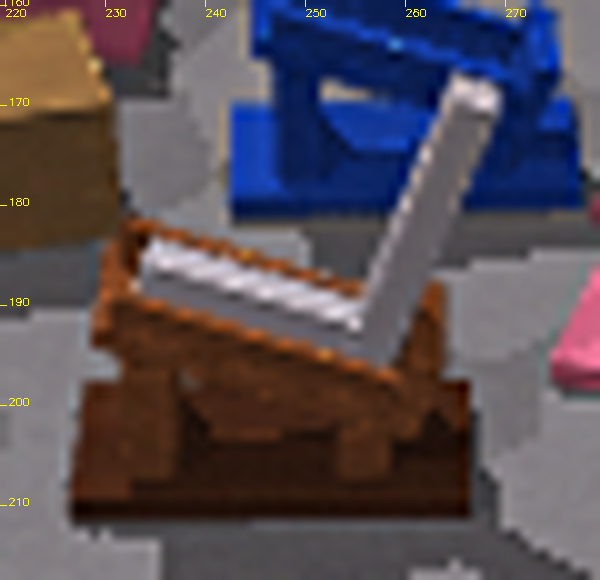

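View pics/z5.png

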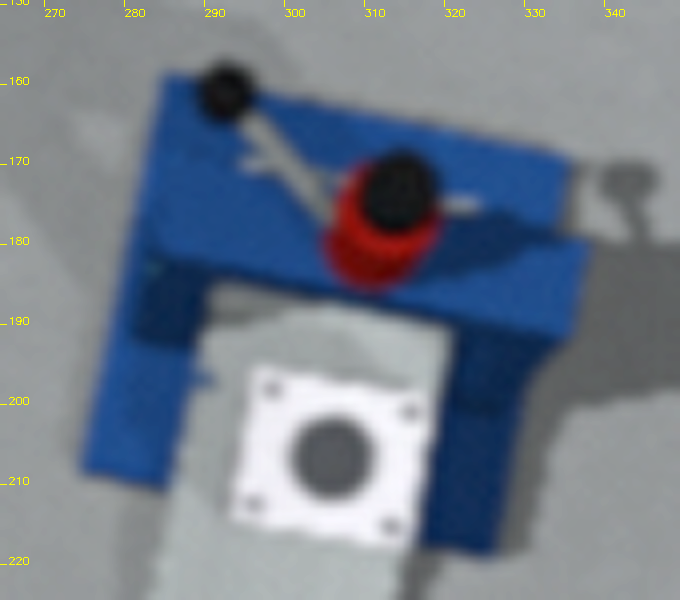

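```bash
cat >> h.py <<'E'
from scipy.optimize import least_squares
from scipy.spatial.transform import Rotation as Ro
def frame(x,y,z,head,pitch):  # pitch>0: x axis goes up
    return Ro.from_euler('ZY',[head,-pitch]), np.array([x,y,z])
def fit(obs,p0,pitch,freez=True,z0=None):
    def pr(p):
        R,o=frame(p[0],p[1],p[2] if freez else z0,p[3],pitch)
        return np.concatenate([(proj(n,R.apply(P)+o)[0]-uv)*(F[n]['mtx'][0,0]/400) for n,uv,P in obs])
    r=least_squares(pr,p0,loss='soft_l1'); return r.x, pr(r.x).reshape(-1,2)
E
python3 - <<'E'
from h import *
d=np.deg2rad
sq=[('top',(209,192.5),(-18,10,18)),('top',(213.8,193),(-18,-10,18)),('top',(200.7,212.5),(-100,10,18)),('top',(208,214.2),(-100,-10,18)),('top',(212.3,175.8),(-9,0,120)),
('side',(255.3,192.3),(-18,-10,18)),('side',(234,186.3),(-100,-10,18)),('side',(235,183.5),(-100,10,18)),('side',(264.5,170),(-18,-10,120)),('side',(269.2,171),(0,-10,120)),('side',(269.2,168),(0,10,120)),('side',(265,166.5),(-18,10,120))]
for fz in(True,False):
    p,r=fit(sq,[620,180,42,-.3],-d(20),fz,42);print(p,np.rad2deg(p[3]));print(r.round(1).tolist())
print('beam',onz('top',(283.2,180.1),204),onz('top',(336,191.4),204),onz('top',(338,179.5),204))
br=onz('top',(305.9,261.4),4.3);print('bottom R',br,onz('side',(205.6,282.2),4.3),'L',onz('side',(206.4,262.4),4.3))
E
```

```text
[ 6.31161963e+02  1.96661452e+02  4.14649986e+01 -2.51319717e-01] -14.399559095737104
[[-0.3, 0.3], [0.2, 1.2], [1.5, -1.1], [-0.6, -1.5], [-0.1, 0.2], [0.0, 0.1], [0.1, -0.0], [-0.6, -0.0], [0.2, -0.5], [0.2, -0.1], [-0.0, 0.2], [-0.5, 0.3]]
[ 6.31040471e+02  1.96392433e+02  4.20000000e+01 -2.51764557e-01] -14.425046541647296
[[-0.3, 0.3], [0.2, 1.2], [1.6, -1.1], [-0.6, -1.5], [-0.0, 0.2], [-0.0, 0.0], [0.1, -0.1], [-0.6, -0.1], [0.2, -0.6], [0.2, -0.2], [-0.0, 0.1], [-0.5, 0.2]]
beam [637.06333538 -55.18223474 204.        ] [ 598.73285446 -231.64042724  204.        ] [ 639.81972856 -239.76570918  204.        ]
bottom R [ 378.47285231 -149.44749168    4.3       ] [ 376.74098476 -149.43729871    4.3       ] L [391.70496544 -67.1294555    4.3       ]
```

Run:
```python
from h import *
d=np.deg2rad
# bright foot
im=F['top']['color']; g=im.min(2).astype(float)
sub=g[185:222,190:226]; print(sub.max())
m=(cv2.resize(sub,None,fx=8,fy=8,interpolation=cv2.INTER_CUBIC)>0.5*(sub.max()+70)).astype(np.uint8)
n,l,st,c=cv2.connectedComponentsWithStats(m); i=1+st[1:,4].argmax()
cnt=max(cv2.findContours((l==i).astype(np.uint8),0,1)[0],key=cv2.contourArea)
r=cv2.minAreaRect(cnt);b=cv2.boxPoints(r)/8-.5+7/16*0+[190,185];print(r,b.round(1).tolist())
c10=np.cos(d(10));s10=np.sin(d(10))
def L(X,Y,Z): # level coords rel. ramp origin at height 39 -> ramp frame
    Z=Z-39; return (X*c10+Z*s10,Y,-X*s10+Z*c10)
ob=[('top',(283.2,180.1),L(38,90,204)),('top',(336,191.4),L(38,-90,204)),('top',(338,179.5),L(82,-90,204)),('top',(305.9,261.4),(-200,-55,0)),('side',(205.6,282.2),(-200,-55,0))]
p,r=fit(ob,[580,-135,39,-.21],d(10),False,39);print(p,np.rad2deg(p[3]),r.round(1).tolist())
R,o=frame(p[0],p[1],39,p[3],d(10))
def onplane(n,uv,zz):
    a,v=ray(n,uv);a=R.inv().apply(a-o);v=R.inv().apply(v);return (a+v*(zz-a[2])/v[2]).round(1)
print('L edge top',onplane('top',(278.4,248.1),0),onplane('top',(288.1,198.1),0),'R',onplane('top',(314.9,220.2),0))
print('side far',onplane('side',(253.8,248.5),0),onplane('side',(215.9,255.2),0),'near',onplane('side',(261.6,271.6),0))
for q in[(250,365),(430,400),(412,552),(230,520)]: print('H top',onplane('top',(265+q[0]/8-.5,150+q[1]/8-.5),60))
for q in[(420,97),(575,65),(605,188),(437,222)]: print('H side',onplane('side',(195+q[0]/7-.5,225+q[1]/7-.5),60))
```

```text
163.0
((154.4657440185547, 115.98976135253906), (55.748321533203125, 244.33152770996094), 16.62075424194336) [[201.1, 212.6], [209.8, 183.4], [216.5, 185.4], [207.8, 214.6]]
[ 5.80622371e+02 -1.35636418e+02  3.89473121e+01 -2.08448689e-01] -11.943230096975249 [[0.1, 0.2], [-0.0, -0.1], [0.3, -0.8], [-0.2, 0.6], [-0.1, -0.2]]
L edge top [-171.3   53.8    0. ] [17.3 56.7  0. ] R [-42.4 -56.8   0. ]
side far [-51.   52.4   0. ] [-172.9   53.7    0. ] near [-33.3 -53.8   0. ]
H top [30.8 34.2 60. ]
H top [ 32.  -47.4  60. ]
H top [-36.  -53.3  60. ]
H top [-38.8  28.7  60. ]
H side [-38.4  27.6  60. ]
H side [29.2 29.8 60. ]
H side [ 33.2 -50.1  60. ]
H side [-35.6 -52.   60. ]
```

Run:
```python
from h import *
def z2(x,y):return (190+x/10-.5,180+y/10-.5)
for z in(0,12):
  a,b,c=[onz('top',z2(*q),z) for q in((60,408),(262,462),(370,95))]
  print(z,a,b,c,np.degrees(np.arctan2(*(b-c)[[1,0]]))+180,np.degrees(np.arctan2(*(a-b)[[1,0]]))-90, np.linalg.norm(a-b),np.linalg.norm(c-b))
def z4(x,y):return (220+x/10-.5,160+y/10-.5)
for z in(0,12):
  a,b=onz('side',z4(72,520 if z==0 else 490),z),onz('side',z4(470,516 if z==0 else 490),z);print(a,b,np.degrees(np.arctan2(*(b-a)[[1,0]])))
p=[631,196.4,42]
for h in(-14.4,-16): 
  R,o=frame(*p,np.radians(h),-np.radians(20)); print(h,proj('top',R.apply([(-100,0,18),(-18,0,18)])+o))
print('chuck',onz('top',(266,256),90))
```

```text
0 [531.10575226 263.00966264   0.        ] [510.84500543 186.50152733   0.        ] [652.47581013 148.16643959   0.        ] 344.85469713913284 -14.832493843789706 79.14538919966377 146.72717468470722
12 [529.23500207 261.40515626  12.        ] [509.12170858 185.45383064  12.        ] [649.72175485 147.39773739  12.        ] 344.8546971391329 -14.832493843789734 78.56938613841113 145.65932597435304
[506.76316397 189.54174889   0.        ] [650.02471564 150.46543817   0.        ] -15.256971914413958
[507.88691396 191.66340374  12.        ] [649.93858153 150.23219041  12.        ] -16.260010282467924
-14.4 [[204.80744938 212.19268249]
 [211.39298823 193.46013641]]
-16 [[204.14878678 212.0128895 ]
 [211.31434282 193.43886105]]
chuck [3.91381854e+02 1.11528380e-01 9.00000000e+01]
```

```bash
cat >> h.py <<'E'
import json
RAMP=(580.6,-135.6,39.0,np.radians(-11.9),np.radians(10))
CR=(631,195.5,42.0,np.radians(-15),-np.radians(20))
def tcp_from_square(fr,heel=(0,0,0),phi=25,gx=-9,gz=80):
    R,o=frame(*fr); p=np.radians(phi)
    h=np.array(heel,float)
    tz=np.array([np.sin(p),0,-np.cos(p)]); tx=np.array([0,1,0.]); ty=np.cross(tz,tx)
    g=h+[gx,0,gz]
    P=R.apply(g+19*tz)+o
    return P, R*Ro.from_matrix(np.stack([tx,ty,tz],1))
def cur():
    from rig import readout
    s=readout.sense(); q=s['tcp_rot']; return s['tool_pos'],Ro.from_quat(q[[1,2,3,0]]),s
def plan(P,Q,n=None,clo=0,vmax=19.):
    p,R,s=cur(); print('t',round(float(s['clock']),2),'p',p.round(1),'F',s['wrist_force'].round(1),'w',round(float(s['gripper_width']),1))
    rv=(R.inv()*Q).as_rotvec(); D=np.linalg.norm(P-p); a=np.linalg.norm(rv)
    print('world d',(P-p).round(1),'rot deg',np.degrees(rv).round(2))
    n=n or max(1,int(np.ceil(max(D/vmax,a/.14))))
    rows=[]
    for i in range(n):
        Ri=R*Ro.from_rotvec(rv*i/n); t=Ri.inv().apply((P-p)/n)/20
        rows.append(f"{clo} "+" ".join(f"{v:.3f}".rstrip('0').rstrip('.') for v in list(t)+list(rv/n/1.5)))
    print(n,'rows'); 
    for i in range(0,n,12): print('; '.join(rows[i:i+12]))
E
python3 - <<'E'
from h import *
P,Q=tcp_from_square(CR); print(P,Q.as_matrix()[:,2])
pre=P-80*Q.as_matrix()[:,2]; print(pre)
plan(pre,Q)
E
```

```text
[650.8597605  190.17859321 101.32589169] [ 0.08418598 -0.02255757 -0.9961947 ]
[644.12488187 191.9831985  181.02146754]
t 0.1 p [288.1 581.9 230.2] F [ 0.3  0.  -0.7] w 85.5
world d [ 356.  -389.9  -49.2] rot deg [ -5.     0.63 -11.33]
28 rows
0 -0.342 0.879 0.089 -0.002 0 -0.005; 0 -0.348 0.876 0.091 -0.002 0 -0.005; 0 -0.354 0.873 0.094 -0.002 0 -0.005; 0 -0.36 0.87 0.096 -0.002 0 -0.005; 0 -0.366 0.867 0.099 -0.002 0 -0.005; 0 -0.373 0.865 0.102 -0.002 0 -0.005; 0 -0.379 0.862 0.104 -0.002 0 -0.005; 0 -0.385 0.859 0.107 -0.002 0 -0.005; 0 -0.391 0.855 0.109 -0.002 0 -0.005; 0 -0.397 0.852 0.112 -0.002 0 -0.005; 0 -0.403 0.849 0.114 -0.002 0 -0.005; 0 -0.409 0.846 0.117 -0.002 0 -0.005
0 -0.415 0.843 0.119 -0.002 0 -0.005; 0 -0.421 0.839 0.122 -0.002 0 -0.005; 0 -0.427 0.836 0.124 -0.002 0 -0.005; 0 -0.433 0.833 0.126 -0.002 0 -0.005; 0 -0.439 0.829 0.129 -0.002 0 -0.005; 0 -0.445 0.826 0.131 -0.002 0 -0.005; 0 -0.451 0.822 0.134 -0.002 0 -0.005; 0 -0.456 0.818 0.136 -0.002 0 -0.005; 0 -0.462 0.815 0.138 -0.002 0 -0.005; 0 -0.468 0.811 0.141 -0.002 0 -0.005; 0 -0.474 0.807 0.143 -0.002 0 -0.005; 0 -0.48 0.803 0.145 -0.002 0 -0.005
0 -0.485 0.799 0.148 -0.002 0 -0.005; 0 -0.491 0.796 0.15 -0.002 0 -0.005; 0 -0.497 0.792 0.152 -0.002 0 -0.005; 0 -0.502 0.788 0.154 -0.002 0 -0.005
```

Candidates for the cradle/square, in top-view pixels:
- Turquoise cradle at (199,260), blue at (158,177), and pink at (208,154) and (106,215). All are excluded by colour.
- Grey bracket thing at (478,215). It isn't in a cradle, so it's excluded.
- Brown wooden cradle holding the aluminium L at (211,203), which is side view (252,185). I chose this one, and the close crops show the L seated in brown wood.

The housing is at top-view (306,207), on the ramp.

>>> jog_arm(commands="0 -0.34 0.88 0.09 -0.002 0 -0.005; 0 -0.35 0.88 0.09 -0.002 0 -0.005; 0 -0.35 0.87 0.09 -0.002 0 -0.005; 0 -0.36 0.87 0.1 -0.002 0 -0.005; 0 -0.37 0.87 0.1 -0.002 0 -0.005; 0 -0.37 0.86 0.1 -0.002 0 -0.005; 0 -0.38 0.86 0.1 -0.002 0 -0.005; 0 -0.38 0.86 0.11 -0.002 0 -0.005; 0 -0.39 0.86 0.11 -0.002 0 -0.005; 0 -0.4 0.85 0.11 -0.002 0 -0.005; 0 -0.4 0.85 0.11 -0.002 0 -0.005; 0 -0.41 0.85 0.12 -0.002 0 -0.005")

```text
clock: 1.3
tool_pos: [440.6, 409.0, 200.8]
tcp_rot: [0.017, 0.821, 0.57, 0.001]
wrist_force: [-0.2, 0.7, 0.2]
gripper_width: 85.4
```

```bash
cat > g.py <<'E'
from h import *
P,Q=tcp_from_square(CR); pre=P-80*Q.as_matrix()[:,2]
plan(pre,Q)
E
python3 g.py
```

```text
t 1.3 p [440.6 409.  200.8] F [-0.2  0.7  0.2] w 85.4
world d [ 203.5 -217.   -19.8] rot deg [-3.35  1.38 -5.4 ]
16 rows
0 -0.412 0.831 0.094 -0.002 0.001 -0.004; 0 -0.417 0.828 0.096 -0.002 0.001 -0.004; 0 -0.422 0.825 0.099 -0.002 0.001 -0.004; 0 -0.427 0.822 0.101 -0.002 0.001 -0.004; 0 -0.432 0.819 0.104 -0.002 0.001 -0.004; 0 -0.437 0.816 0.106 -0.002 0.001 -0.004; 0 -0.442 0.813 0.108 -0.002 0.001 -0.004; 0 -0.447 0.81 0.11 -0.002 0.001 -0.004; 0 -0.452 0.807 0.113 -0.002 0.001 -0.004; 0 -0.457 0.804 0.115 -0.002 0.001 -0.004; 0 -0.461 0.801 0.117 -0.002 0.001 -0.004; 0 -0.466 0.798 0.119 -0.002 0.001 -0.004
0 -0.471 0.795 0.122 -0.002 0.001 -0.004; 0 -0.476 0.791 0.124 -0.002 0.001 -0.004; 0 -0.481 0.788 0.126 -0.002 0.001 -0.004; 0 -0.486 0.785 0.128 -0.002 0.001 -0.004
```

Tracking is good (about 1:1). I'll go on to the pregrasp.

>>> jog_arm(commands="0 -0.41 0.83 0.08 -0.002 0.001 -0.004; 0 -0.42 0.83 0.08 -0.002 0.001 -0.004; 0 -0.42 0.83 0.08 -0.002 0.001 -0.004; 0 -0.43 0.82 0.09 -0.002 0.001 -0.004; 0 -0.43 0.82 0.09 -0.002 0.001 -0.004; 0 -0.44 0.82 0.1 -0.002 0.001 -0.004; 0 -0.44 0.81 0.1 -0.002 0.001 -0.004; 0 -0.45 0.81 0.1 -0.002 0.001 -0.004; 0 -0.45 0.81 0.1 -0.002 0.001 -0.004; 0 -0.46 0.8 0.1 -0.002 0.001 -0.004; 0 -0.46 0.8 0.11 -0.002 0.001 -0.004; 0 -0.47 0.8 0.11 -0.002 0.001 -0.004")

```text
clock: 2.5
tool_pos: [595.0, 236.1, 180.2]
tcp_rot: [0.027, 0.799, 0.601, 0.01]
wrist_force: [-0.4, 0.8, 0.3]
gripper_width: 85.6
```

```bash
python3 g.py
```

```text
t 2.5 p [595.  236.1 180.2] F [-0.4  0.8  0.3] w 85.6
world d [ 49.2 -44.1   0.8] rot deg [-1.82  1.   -1.02]
4 rows
0 -0.36 0.743 0.037 -0.005 0.003 -0.003; 0 -0.363 0.741 0.041 -0.005 0.003 -0.003; 0 -0.367 0.739 0.046 -0.005 0.003 -0.003; 0 -0.37 0.737 0.05 -0.005 0.003 -0.003
```

>>> jog_arm(commands="0 -0.36 0.74 0.03 -0.005 0.003 -0.003; 0 -0.36 0.74 0.03 -0.005 0.003 -0.003; 0 -0.37 0.74 0.04 -0.005 0.003 -0.003; 0 -0.37 0.74 0.04 -0.005 0.003 -0.003; 0 0 0 0 0 0 0")

```text
clock: 3.0
tool_pos: [648.5, 185.0, 180.2]
tcp_rot: [0.035, 0.793, 0.607, 0.026]
wrist_force: [-0.4, -0.1, -0.1]
gripper_width: 85.0
```

```bash
python3 g.py
python3 - <<'E'
from rig import eyes
import cv2,numpy as np
ims=[]
for n,(x,y) in dict(side=(215,110),top=(170,150)).items():
    f=eyes.grab_frame(n);cv2.imwrite(f'pics/{n}1.png',f['color']);ims.append(cv2.resize(f['color'][y:y+100,x:x+80],None,fx=5,fy=5,interpolation=2))
cv2.imwrite('pics/a1.png',np.hstack(ims))
E
```

```text
t 3.0 p [648.5 185.  180.2] F [-0.4 -0.1 -0.1] w 85.0
world d [-4.3  7.   0.8] rot deg [-0.    0.11 -0.15]
1 rows
0 0.28 -0.296 -0.067 -0 0.001 -0.002
```

View pics/a1.png

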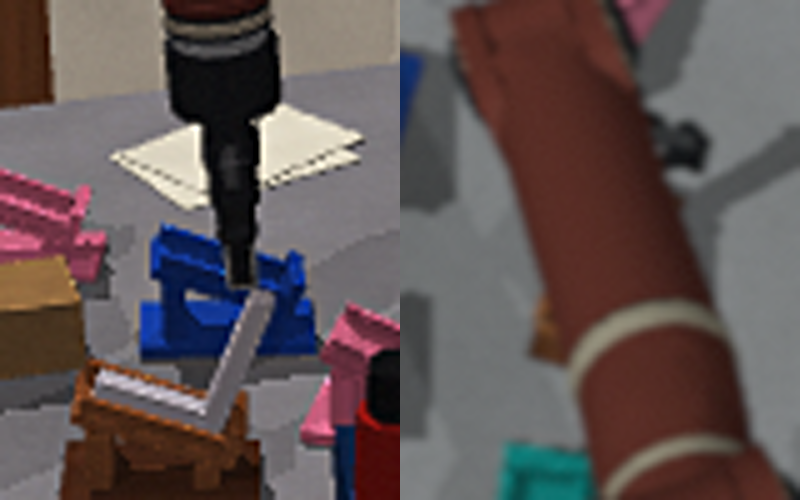

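The side crop shows the fingertips at about (262,167), just above the upright's top at (267,170). I'll descend along the tool axis.

>>> jog_arm(commands="0 0.28 -0.3 0 0 0 -0.002; 0 0 0 0 0 0 0; 0 0 0 0.8 0 0 0; 0 0 0 0.9 0 0 0; 0 0 0 0.9 0 0 0; 0 0 0 0.6 0 0 0; 0 0 0 0.3 0 0 0; 0 0 0 0.1 0 0 0")

```text
clock: 3.9
tool_pos: [643.9, 206.3, 107.7]
tcp_rot: [0.031, 0.787, 0.616, 0.028]
wrist_force: [0.0, 0.2, 0.9]
gripper_width: 85.2
```

```bash
sed 's/^plan.*/plan(P,Q)/' g.py>g2.py; python3 g2.py
```

```text
t 3.9 p [643.9 206.3 107.7] F [0.  0.2 0.9] w 85.2
world d [  7.  -16.1  -6.3] rot deg [-0.23 -0.51  1.05]
1 rows
0 -0.699 0.504 0.355 -0.003 -0.006 0.012
```

>>> jog_arm(commands="0 -0.3 0.22 0.1 -0.002 -0.003 0.005; 0 -0.2 0.14 0.1 0 0 0.003; 0 0 0 0 0 0 0; 0 0 0 0 0 0 0")

```text
clock: 4.3
tool_pos: [650.4, 193.8, 106.0]
tcp_rot: [0.034, 0.791, 0.61, 0.029]
wrist_force: [-0.3, 0.4, -0.0]
gripper_width: 85.5
```

```bash
python3 g2.py
```

```text
t 4.3 p [650.4 193.8 106. ] F [-0.3  0.4 -0. ] w 85.5
world d [ 0.4 -3.6 -4.6] rot deg [ 0.13 -0.32  0.27]
1 rows
0 -0.172 0.046 0.236 0.002 -0.004 0.003
```

>>> jog_arm(commands="0 -0.1 0.02 0.15 0 -0.002 0.002; 0 -0.05 0.01 0.1 0 0 0; 0 0 0 0 0 0 0; 0 0 0 0 0 0 0")

```text
clock: 4.7
tool_pos: [651.2, 190.3, 101.5]
tcp_rot: [0.035, 0.792, 0.609, 0.029]
wrist_force: [-0.1, 1.2, 0.0]
gripper_width: 85.4
```

```bash
python3 g2.py
python3 - <<'E'
from rig import eyes
import cv2,numpy as np
ims=[]
for n,(x,y) in dict(side=(215,120),top=(170,150)).items():
    f=eyes.grab_frame(n);cv2.imwrite(f'pics/{n}2.png',f['color']);ims.append(cv2.resize(f['color'][y:y+100,x:x+80],None,fx=5,fy=5,interpolation=2))
cv2.imwrite('pics/a2.png',np.hstack(ims))
E
```

```text
t 4.7 p [651.2 190.3 101.5] F [-0.1  1.2  0. ] w 85.4
world d [-0.3 -0.2 -0.2] rot deg [ 0.2  -0.18  0.05]
1 rows
0 -0.012 -0.013 0.007 0.002 -0.002 0.001
```

View pics/a2.png

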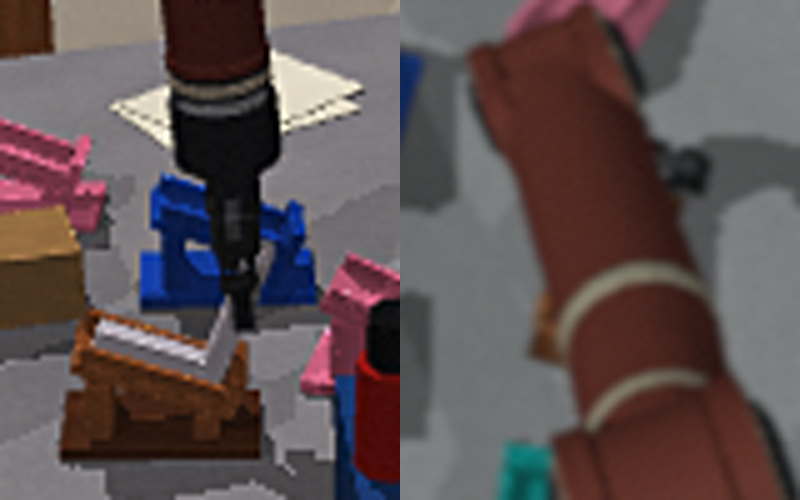

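The side crop shows the near finger in front of the upright, with the leg's top (267,171) visible between the fingers. I'll close now.

>>> jog_arm(commands="1 0 0 0 0 0 0; 1 0 0 0 0 0 0; 1 0 0 0 0 0 0; 1 0 0 0 0 0 0; 1 0 0 0 0 0 0; 1 0 0 0 0 0 0; 1 0 0 0 0 0 0; 1 0 0 0 0 0 0")

```text
clock: 5.6
tool_pos: [651.4, 190.9, 101.7]
tcp_rot: [0.035, 0.792, 0.609, 0.029]
wrist_force: [-0.4, -0.7, 0.8]
gripper_width: 19.2
```

```bash
python3 g2.py
```

```text
t 5.6 p [651.4 190.9 101.7] F [-0.4 -0.7  0.8] w 19.2
world d [-0.5 -0.7 -0.4] rot deg [ 0.24 -0.22  0.08]
1 rows
0 -0.04 -0.019 0.016 0.003 -0.003 0.001
```

Run:
```python
from h import *
p,R,s=cur(); json.dump(dict(p=p.tolist(),q=R.as_quat().tolist()),open('seat.json','w'))
P=p+[0,0,110]
plan(P,R,clo=1)
P,Q=tcp_from_square(RAMP,(-75,-11,60)); print(P)
```

```text
t 5.6 p [651.4 190.9 101.7] F [-0.4 -0.7  0.8] w 19.2
world d [  0.   0. 110.] rot deg [0. 0. 0.]
6 rows
1 0.003 0.084 -0.913 0 0 0; 1 0.003 0.084 -0.913 0 0 0; 1 0.003 0.084 -0.913 0 0 0; 1 0.003 0.084 -0.913 0 0 0; 1 0.003 0.084 -0.913 0 0 0; 1 0.003 0.084 -0.913 0 0 0
[ 484.26118417 -126.53982051  146.72274966]
```

>>> jog_arm(commands="1 0 0.03 -0.3 0 0 0; 1 0 0.05 -0.5 0 0 0; 1 0 0.08 -0.9 0 0 0; 1 0 0.08 -0.9 0 0 0; 1 0 0.08 -0.9 0 0 0; 1 0 0.08 -0.9 0 0 0; 1 0 0.06 -0.7 0 0 0; 1 0 0.03 -0.3 0 0 0; 1 0 0 0 0 0 0")

```text
clock: 6.5
tool_pos: [649.1, 189.8, 216.4]
tcp_rot: [0.034, 0.792, 0.609, 0.027]
wrist_force: [-0.1, -0.3, -2.4]
gripper_width: 19.6
```

Run:
```python
from h import *
from rig import eyes
P,Q=tcp_from_square(RAMP,(-75,-11,60)); plan(P,Q,clo=1)
f=eyes.grab_frame('side');cv2.imwrite('pics/a3.png',cv2.resize(f['color'][80:220,200:320],None,fx=4,fy=4,interpolation=2))
```

```text
t 6.5 p [649.1 189.8 216.4] F [-0.1 -0.3 -2.4] w 19.6
world d [-164.8 -316.3  -69.7] rot deg [-29.99   0.98  -2.85]
20 rows
1 -0.87 -0.21 0.156 -0.017 0.001 -0.002; 1 -0.87 -0.216 0.15 -0.017 0.001 -0.002; 1 -0.869 -0.222 0.143 -0.017 0.001 -0.002; 1 -0.869 -0.228 0.136 -0.017 0.001 -0.002; 1 -0.869 -0.233 0.13 -0.017 0.001 -0.002; 1 -0.868 -0.239 0.123 -0.017 0.001 -0.002; 1 -0.868 -0.244 0.116 -0.017 0.001 -0.002; 1 -0.867 -0.249 0.108 -0.017 0.001 -0.002; 1 -0.866 -0.254 0.101 -0.017 0.001 -0.002; 1 -0.866 -0.259 0.094 -0.017 0.001 -0.002; 1 -0.865 -0.263 0.086 -0.017 0.001 -0.002; 1 -0.865 -0.267 0.078 -0.017 0.001 -0.002
1 -0.864 -0.272 0.071 -0.017 0.001 -0.002; 1 -0.864 -0.275 0.063 -0.017 0.001 -0.002; 1 -0.863 -0.279 0.055 -0.017 0.001 -0.002; 1 -0.862 -0.283 0.047 -0.017 0.001 -0.002; 1 -0.862 -0.286 0.038 -0.017 0.001 -0.002; 1 -0.861 -0.289 0.03 -0.017 0.001 -0.002; 1 -0.86 -0.292 0.022 -0.017 0.001 -0.002; 1 -0.859 -0.294 0.013 -0.017 0.001 -0.002
```

View pics/a3.png

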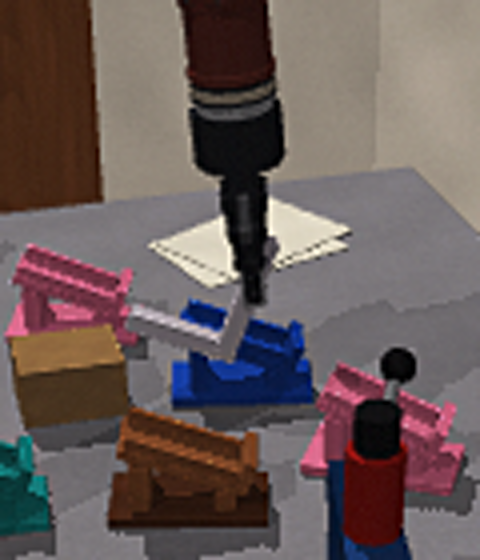

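>>> jog_arm(commands="1 -0.4 -0.1 0 -0.01 0 0; 1 -0.8 -0.22 0.03 -0.017 0.001 -0.002; 1 -0.87 -0.22 0.04 -0.017 0.001 -0.002; 1 -0.87 -0.22 0.04 -0.017 0.001 -0.002; 1 -0.87 -0.23 0.03 -0.017 0.001 -0.002; 1 -0.87 -0.23 0.03 -0.017 0.001 -0.002; 1 -0.87 -0.23 0.02 -0.017 0.001 -0.002; 1 -0.87 -0.23 0.01 -0.017 0.001 -0.002; 1 -0.87 -0.24 0 -0.017 0.001 -0.002; 1 -0.87 -0.24 0 -0.017 0.001 -0.002; 1 -0.87 -0.24 0 -0.017 0.001 -0.002; 1 -0.87 -0.24 0 -0.017 0.001 -0.002")

```text
clock: 7.75
tool_pos: [540.1, 5.3, 186.7]
tcp_rot: [0.143, 0.766, 0.616, 0.115]
wrist_force: [-0.7, -1.0, -1.2]
gripper_width: 19.4
```

```bash
cat > g3.py <<'E'
import sys
from h import *
x,y,z=map(float,sys.argv[1:4]); n=int(sys.argv[4]) if len(sys.argv)>4 else None
P,Q=tcp_from_square(RAMP,(x,y,z))
p,R,s=cur(); Rr,o=frame(*RAMP)
print('heel ramp',(Rr.inv().apply(p-P)+[x,y,z]).round(1),'F ramp',Rr.inv().apply(s['wrist_force']).round(1),'M',s['moment'].round(2))
plan(P,Q,n,clo=1)
E
python3 g3.py -75 -11 100
```

```text
heel ramp [-41.  129.5  94.6] F ramp [-0.6 -1.1 -1.1] M [ 0.04  0.48 -0.02]
t 7.75 p [540.1   5.3 186.7] F [-0.7 -1.  -1.2] w 19.4
world d [ -62.7 -130.4   -0.6] rot deg [-13.85   0.22  -0.51]
8 rows
1 -0.88 -0.194 -0.072 -0.02 0 -0.001; 1 -0.88 -0.192 -0.078 -0.02 0 -0.001; 1 -0.88 -0.191 -0.085 -0.02 0 -0.001; 1 -0.879 -0.189 -0.091 -0.02 0 -0.001; 1 -0.879 -0.187 -0.097 -0.02 0 -0.001; 1 -0.879 -0.185 -0.103 -0.02 0 -0.001; 1 -0.878 -0.183 -0.109 -0.02 0 -0.001; 1 -0.878 -0.181 -0.115 -0.02 0 -0.001
```

>>> jog_arm(commands="1 -0.88 -0.2 -0.08 -0.022 0 -0.001; 1 -0.88 -0.19 -0.08 -0.022 0 -0.001; 1 -0.88 -0.19 -0.09 -0.022 0 -0.001; 1 -0.88 -0.19 -0.1 -0.022 0 -0.001; 1 -0.88 -0.19 -0.1 -0.022 0 -0.001; 1 -0.85 -0.18 -0.1 -0.022 0 -0.001; 1 -0.6 -0.15 -0.1 -0.02 0 -0.001; 1 -0.3 -0.1 -0.05 -0.01 0 -0.001; 1 -0.1 0 0 0 0 0; 1 0 0 0 0 0 0")

```text
clock: 8.75
tool_pos: [483.4, -106.4, 204.8]
tcp_rot: [0.21, 0.75, 0.606, 0.163]
wrist_force: [-0.2, 0.4, -2.3]
gripper_width: 19.1
```

```bash
python3 g3.py -70 -11 20
```

```text
heel ramp [-69.8   8.6 118.1] F ramp [-0.7  0.4 -2.2] M [0.17 0.74 0.  ]
t 8.75 p [ 483.4 -106.4  204.8] F [-0.2  0.4 -2.3] w 19.1
world d [ 12.4 -22.6 -96.6] rot deg [-4.2   0.7   0.05]
6 rows
1 -0.154 -0.292 0.765 -0.008 0.001 0; 1 -0.155 -0.301 0.761 -0.008 0.001 0; 1 -0.157 -0.31 0.757 -0.008 0.001 0; 1 -0.158 -0.32 0.753 -0.008 0.001 0; 1 -0.16 -0.329 0.749 -0.008 0.001 0; 1 -0.162 -0.338 0.744 -0.008 0.001 0
```

>>> jog_arm(commands="1 -0.15 -0.29 0.76 -0.008 0.001 0; 1 -0.16 -0.3 0.76 -0.008 0.001 0; 1 -0.16 -0.31 0.76 -0.008 0.001 0; 1 -0.16 -0.32 0.75 -0.008 0.001 0; 1 -0.16 -0.25 0.6 -0.008 0.001 0; 1 -0.1 -0.15 0.35 -0.005 0.001 0; 1 -0.05 -0.05 0.1 0 0 0; 1 0 0 0 0 0 0")

```text
clock: 9.55
tool_pos: [475.9, -122.2, 127.0]
tcp_rot: [0.209, 0.749, 0.608, 0.157]
wrist_force: [0.0, -0.5, -2.0]
gripper_width: 19.2
```

```bash
python3 g3.py -60 -11 4
python3 - <<'E'
from h import *
from rig import eyes
f=eyes.grab_frame('side');cv2.imwrite('pics/side4.png',f['color']);cv2.imwrite('pics/a4.png',cv2.resize(f['color'][150:300,180:340],None,fx=5,fy=4,interpolation=2))
E
```

```text
heel ramp [-87.4  -8.5  42.2] F ramp [-0.2 -0.5 -2. ] M [0.18 0.65 0.  ]
t 9.55 p [ 475.9 -122.2  127. ] F [ 0.  -0.5 -2. ] w 19.2
world d [ 32.3  -9.4 -32.8] rot deg [-4.7   1.05  0.37]
3 rows
1 -0.029 0.207 0.755 -0.018 0.004 0.001; 1 -0.033 0.186 0.761 -0.018 0.004 0.001; 1 -0.037 0.166 0.765 -0.018 0.004 0.001
```

View pics/a4.png

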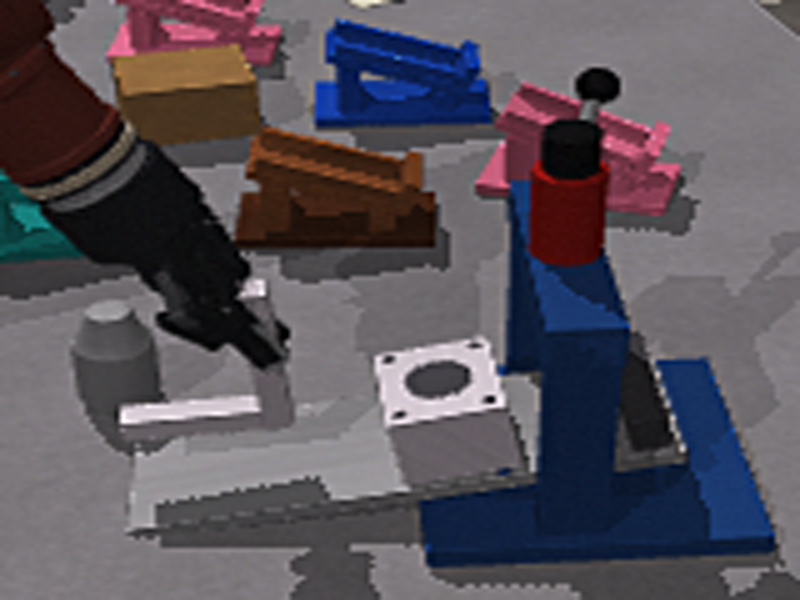

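>>> jog_arm(commands="1 -0.03 0.25 0.5 -0.04 0.006 0.002; 1 -0.03 0.25 0.5 -0.03 0.004 0.001; 1 -0.03 0.2 0.3 -0.01 0 0; 1 0 0.1 0.1 0 0 0; 1 0 0 0 0 0 0")

```text
clock: 10.1
tool_pos: [508.8, -129.8, 113.5]
tcp_rot: [0.241, 0.737, 0.604, 0.185]
wrist_force: [0.1, 0.5, -1.8]
gripper_width: 19.1
```

```bash
python3 g3.py -60 -11 4
```

```text
heel ramp [-56.4  -9.2  23. ] F ramp [-0.3  0.5 -1.7] M [ 0.14  0.75 -0.04]
t 10.1 p [ 508.8 -129.8  113.5] F [ 0.1  0.5 -1.8] w 19.1
world d [ -0.6  -1.7 -19.3] rot deg [0.31 0.73 0.84]
2 rows
1 -0.037 -0.284 0.392 0.002 0.004 0.005; 1 -0.041 -0.283 0.393 0.002 0.004 0.005
```

>>> jog_arm(commands="1 -0.03 -0.15 0.3 0.002 0.003 0.004; 1 -0.03 -0.15 0.25 0 0.003 0.003; 1 0 0 0.1 0 0 0; 1 0 0 0 0 0 0; 1 0 0 0 0 0 0")

```text
clock: 10.6
tool_pos: [511.5, -132.0, 100.4]
tcp_rot: [0.239, 0.738, 0.603, 0.186]
wrist_force: [0.5, 0.1, -1.4]
gripper_width: 19.3
```

```bash
python3 g3.py -60 -11 4;  python3 - <<'E'
from h import *
from rig import eyes
f=eyes.grab_frame('side');cv2.imwrite('pics/side5.png',f['color']);cv2.imwrite('pics/a5.png',cv2.resize(f['color'][200:290,190:300],None,fx=7,fy=6,interpolation=2))
E
```

```text
heel ramp [-55.7 -10.7   9.6] F ramp [ 0.2  0.2 -1.4] M [0.14 0.82 0.  ]
t 10.6 p [ 511.5 -132.   100.4] F [ 0.5  0.1 -1.4] w 19.3
world d [-3.3  0.4 -6.3] rot deg [0.24 0.5  0.61]
1 rows
1 -0.011 -0.314 0.161 0.003 0.006 0.007
```

View pics/a5.png

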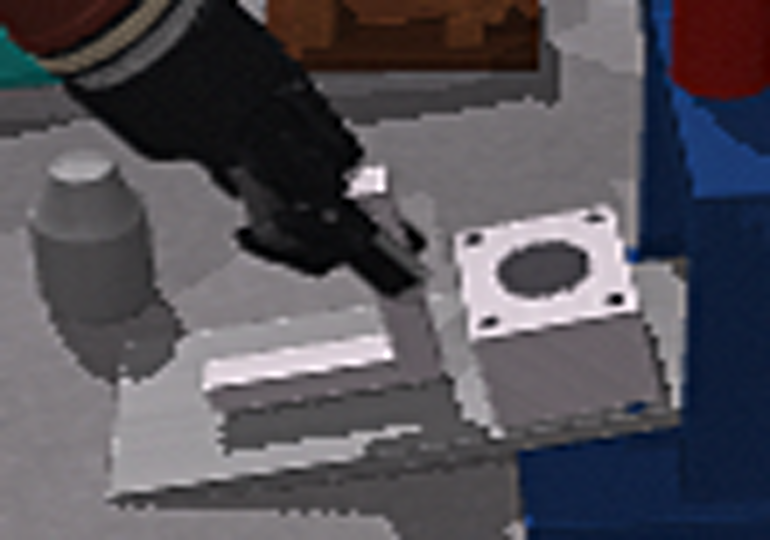

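>>> jog_arm(commands="1 0 -0.1 0.22 0.002 0.004 0.005; 1 0 -0.05 0.1 0 0 0; 1 0 0 0 0 0 0")

```text
clock: 10.95
tool_pos: [513.0, -132.4, 93.3]
tcp_rot: [0.235, 0.74, 0.601, 0.189]
wrist_force: [-0.6, -0.9, -1.8]
gripper_width: 19.4
```

```bash
python3 g3.py -60 -11 4
```

```text
heel ramp [-55.5 -10.8   2.3] F ramp [-0.7 -1.  -1.7] M [0.16 0.81 0.04]
t 10.95 p [ 513.  -132.4   93.3] F [-0.6 -0.9 -1.8] w 19.4
world d [-4.7  0.8  0.9] rot deg [0.1  0.13 0.14]
1 rows
1 -0.011 -0.169 -0.175 0.001 0.001 0.002
```

>>> jog_arm(commands="1 0 -0.03 0.07 0 0 0; 1 0 -0.03 0.07 0 0 0; 1 0 0 0 0 0 0")

```text
clock: 11.25
tool_pos: [513.5, -132.3, 91.4]
tcp_rot: [0.236, 0.739, 0.602, 0.189]
wrist_force: [-1.0, -0.6, -2.7]
gripper_width: 19.2
```

```bash
python3 g3.py -60 -11 4
```

```text
heel ramp [-55.3 -10.6   0.3] F ramp [-1.3 -0.8 -2.5] M [ 0.22  0.84 -0.02]
t 11.25 p [ 513.5 -132.3   91.4] F [-1.  -0.6 -2.7] w 19.2
world d [-5.2  0.7  2.8] rot deg [0.26 0.16 0.25]
1 rows
1 -0.019 -0.135 -0.267 0.003 0.002 0.003
```

>>> jog_arm(commands="1 0 0.14 0.05 0 0 0; 1 0 0.27 0.12 0 0 0; 1 0 0.27 0.12 0 0 0; 1 0 0.27 0.12 0 0 0; 1 0 0.27 0.12 0 0 0; 1 0 0.27 0.12 0 0 0")

```text
clock: 11.85
tool_pos: [536.5, -135.5, 95.2]
tcp_rot: [0.229, 0.739, 0.605, 0.185]
wrist_force: [-16.6, -0.0, 13.4]
gripper_width: 19.0
```

```bash
python3 g3.py 30 -11 1
```

```text
heel ramp [-31.8  -9.    0. ] F ramp [-13.7  -3.4  16. ] M [-0.13  2.37 -0.36]
t 11.85 p [ 536.5 -135.5   95.2] F [-16.6  -0.   13.4] w 19.0
world d [ 59.  -14.4  11.7] rot deg [-0.75 -0.06  0.5 ]
4 rows
1 -0.031 0.709 0.306 -0.002 -0 0.001; 1 -0.029 0.708 0.309 -0.002 -0 0.001; 1 -0.028 0.707 0.311 -0.002 -0 0.001; 1 -0.026 0.706 0.313 -0.002 -0 0.001
```

>>> jog_arm(commands="1 -0.02 0.3 0.02 0 0 0; 1 -0.02 0.32 0.08 -0.003 0 0; 1 -0.02 0.32 0.1 -0.003 0 0; 1 -0.01 0.32 0.1 -0.002 0 0")

```text
clock: 12.25
tool_pos: [552.0, -139.4, 99.7]
tcp_rot: [0.226, 0.739, 0.607, 0.184]
wrist_force: [-4.0, 0.9, -2.6]
gripper_width: 19.6
```

```bash
python3 g3.py 30 -11 1
```

```text
heel ramp [-15.3  -9.6   1.8] F ramp [-4.5  0.  -1.8] M [0.32 1.71 0.03]
t 12.25 p [ 552.  -139.4   99.7] F [-4.   0.9 -2.6] w 19.6
world d [ 43.5 -10.5   7.1] rot deg [-1.15 -0.28  0.59]
3 rows
1 -0.031 0.685 0.317 -0.004 -0.001 0.002; 1 -0.028 0.683 0.321 -0.004 -0.001 0.002; 1 -0.025 0.681 0.326 -0.004 -0.001 0.002
```

Pushing at about 5 N with the sole just off the ramp. I'll continue.

>>> jog_arm(commands="1 -0.02 0.32 0.14 -0.006 0 0.001; 1 -0.02 0.32 0.14 -0.006 0 0.001; 1 -0.02 0.32 0.14 -0.006 0 0.001; 1 -0.02 0.32 0.14 -0.004 0 0.001; 1 -0.01 0.3 0.13 -0.004 0 0.001")

```text
clock: 12.75
tool_pos: [586.4, -148.6, 105.1]
tcp_rot: [0.239, 0.738, 0.6, 0.197]
wrist_force: [-3.3, 0.3, -4.1]
gripper_width: 19.0
```

```bash
python3 g3.py 30 -11 1
python3 - <<'E'
from h import *
from rig import eyes
f=eyes.grab_frame('side');cv2.imwrite('pics/side6.png',f['color']);cv2.imwrite('pics/a6.png',cv2.resize(f['color'][180:290,190:340],None,fx=5,fy=5,interpolation=2))
E
```

```text
heel ramp [ 20.7 -11.5   0.9] F ramp [-4.  -0.4 -3.5] M [0.38 1.8  0.08]
t 12.75 p [ 586.4 -148.6  105.1] F [-3.3  0.3 -4.1] w 19.0
world d [ 9.  -1.4  1.7] rot deg [ 1.02 -0.31  0.05]
1 rows
1 0.025 0.419 0.198 0.012 -0.004 0.001
```

View pics/a6.png

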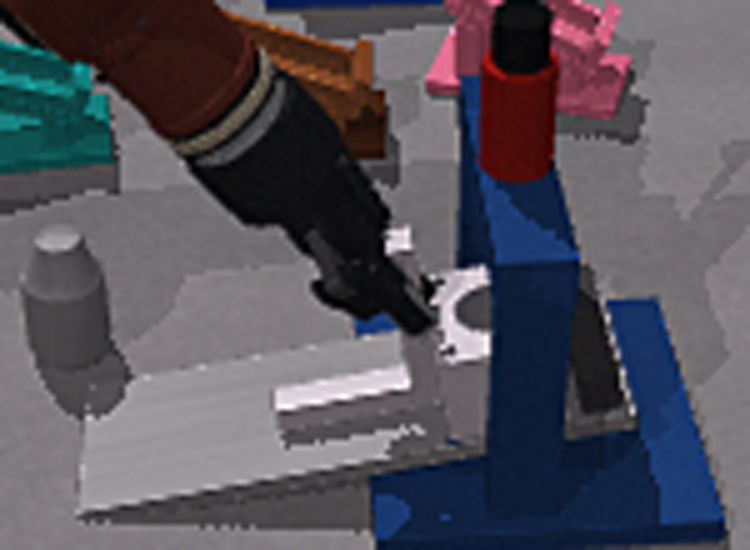

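>>> jog_arm(commands="1 0 0.15 0.07 0.005 0 0; 1 0 0.15 0.07 0.004 0 0; 1 0 0.15 0.07 0 0 0; 1 0 0.15 0.07 0 0 0")

```text
clock: 13.2
tool_pos: [593.9, -149.9, 105.7]
tcp_rot: [0.23, 0.74, 0.603, 0.189]
wrist_force: [-18.1, 1.4, 9.4]
gripper_width: 19.3
```

```bash
python3 g3.py 30 -11 1
```

```text
heel ramp [ 28.3 -11.2   0.1] F ramp [-16.1  -2.3  12.4] M [ 0.07  2.51 -0.3 ]
t 13.2 p [ 593.9 -149.9  105.7] F [-18.1   1.4   9.4] w 19.3
world d [ 1.6 -0.1  1.1] rot deg [-0.37 -0.3   0.08]
1 rows
1 0.012 0.095 -0.003 -0.004 -0.004 0.001
```

>>> jog_arm(commands="1 0 0.15 0.04 0 0 0; 1 0 0.15 0.04 0 0 0; 1 0 0.15 0.04 0 0 0")

```text
clock: 13.5
tool_pos: [593.9, -149.9, 105.8]
tcp_rot: [0.225, 0.742, 0.605, 0.184]
wrist_force: [-11.9, 1.6, 1.6]
gripper_width: 19.4
```

```bash
python3 g3.py 30 -11 1;  python3 - <<'E'
from h import *
from rig import eyes
ims=[]
f=eyes.grab_frame('side');cv2.imwrite('pics/side7.png',f['color']);ims.append(cv2.resize(f['color'][190:290,215:315],None,fx=4,fy=5,interpolation=2))
f=eyes.grab_frame('top');cv2.imwrite('pics/top7.png',f['color']);ims.append(cv2.resize(f['color'][150:250,255:355],None,fx=4,fy=5,interpolation=2))
cv2.imwrite('pics/a7.png',np.hstack(ims))
E
```

```text
heel ramp [ 28.3 -11.3   0.2] F ramp [-11.5  -0.9   3.6] M [ 0.35  2.48 -0.16]
t 13.5 p [ 593.9 -149.9  105.8] F [-11.9   1.6   1.6] w 19.4
world d [ 1.6 -0.   1.1] rot deg [-1.2  -0.26  0.2 ]
1 rows
1 0.014 0.094 -0.002 -0.014 -0.003 0.002
```

View pics/a7.png

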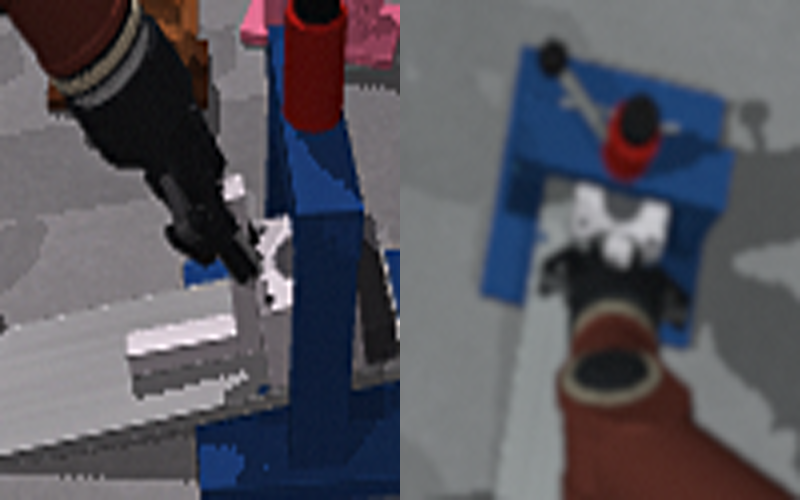

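Run:
```python
from h import *
crop('side',240,225,50,50,12,'pics/z7.png','7')
```

```text
(no output)
```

View pics/z7.png

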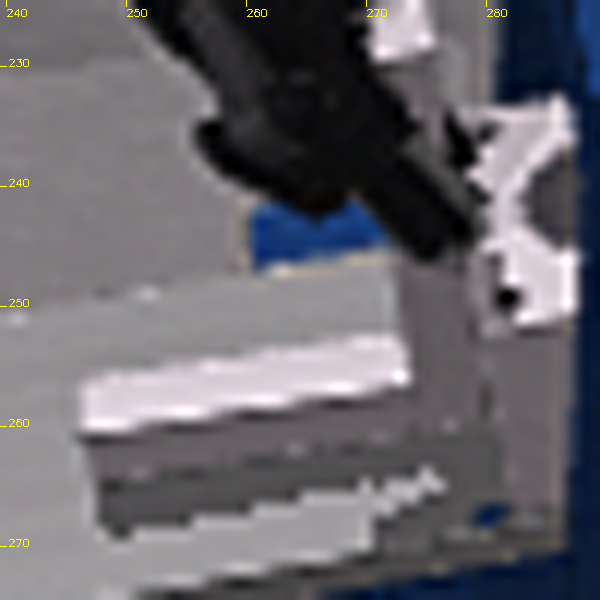

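```bash
cat >> h.py <<'E'
def ramp_y(n,uv,yy):
    R,o=frame(*RAMP);a,v=ray(n,uv);a=R.inv().apply(a-o);v=R.inv().apply(v);return (a+v*(yy-a[1])/v[1]).round(1)
E
python3 - <<'E'
from h import *
f=lambda x,y:(240+x/12-.5,225+y/12-.5)
for nm,q in dict(tail_top=(80,432),inner=(410,384),tail_bot=(97,480),bot_mid=(300,450),bot_in=(480,425),inner_up=(395,262),back_up=(470,262),back_low=(488,420)).items(): print(nm,ramp_y('side',f(*q),-21))
R,o=frame(*RAMP)
for P in [(-71.7,-21.3,18),(10.3,-21.3,18),(-71.7,-21.3,0),(28.3,-21.3,0),(28.3,-21.3,60)]: print(P,(proj('side',R.apply(P)+o)[0]+.5-[240,225])*12)
E
```

```text
tail_top [-73.1 -21.   23.1]
inner [  8.6 -21.   19.1]
tail_bot [-72.2 -21.    6.5]
bot_mid [-21.5 -21.    4.2]
bot_in [ 23.3 -21.    1.6]
inner_up [ 11.4 -21.   58.6]
back_up [ 29.  -21.   54.3]
back_low [ 25.5 -21.    2.8]
(-71.7, -21.3, 18) [ 89.7850769  446.97358933]
(10.3, -21.3, 18) [417.79233261 386.98637756]
(-71.7, -21.3, 0) [104.34726847 499.37040862]
(28.3, -21.3, 0) [501.10180006 427.02425176]
(28.3, -21.3, 60) [463.55586876 245.66684563]
```

>>> jog_arm(commands="1 0 -0.2 -0.1 0 0 0; 1 0 -0.05 -0.05 -0.02 0 0; 1 0 0 0 -0.02 0 0; 1 0 0 0 -0.01 0 0; 1 0 0 0 0 0 0; 1 0 0 0 0 0 0")

```text
clock: 14.2
tool_pos: [591.0, -149.9, 108.9]
tcp_rot: [0.257, 0.732, 0.596, 0.209]
wrist_force: [-3.1, 0.9, -2.7]
gripper_width: 19.3
```

```bash
cat > look.py <<'E'
import sys
from h import *
from rig import eyes
k=sys.argv[1]
f=eyes.grab_frame('side');cv2.imwrite(f'pics/side{k}.png',f['color']);crop('side',240,225,50,50,12,f'pics/z{k}.png',k)
E
python3 g3.py 28.3 -11 1; python3 look.py 8
```

```text
heel ramp [ 26.  -11.9   3.8] F ramp [-3.6  0.2 -2.1] M [0.38 1.77 0.04]
t 14.2 p [ 591.  -149.9  108.9] F [-3.1  0.9 -2.7] w 19.3
world d [ 2.8  0.3 -2.4] rot deg [ 3.65 -0.1   0.18]
1 rows
1 0.042 0.032 0.178 0.042 -0.001 0.002
```

View pics/z8.png

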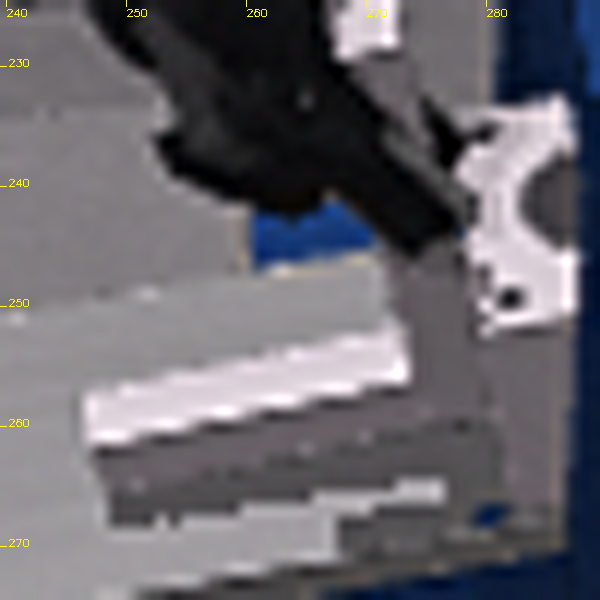

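Run:
```python
from h import *
f=lambda x,y:(240+x/12-.5,225+y/12-.5)
for nm,q in dict(tail_top=(90,446),inner=(410,383),tail_bot=(103,490),bot_in=(440,430),inner_up=(388,262),back_up=(463,262),back_low=(488,405)).items(): print(nm,ramp_y('side',f(*q),-21))
```

```text
tail_top [-71.6 -21.   18. ]
inner [  8.6 -21.   19.5]
tail_bot [-71.4 -21.    2.9]
bot_in [ 13.4 -21.    2.4]
inner_up [  9.7 -21.   59. ]
back_up [ 27.4 -21.   54.7]
back_low [ 26.2 -21.    7.7]
```

>>> jog_arm(commands="1 0.02 -0.03 0.08 0 0 0; 1 0.02 -0.02 0.08 0 0 0; 1 0 -0.02 0.06 0 0 0")

```text
clock: 14.55
tool_pos: [594.1, -149.9, 106.8]
tcp_rot: [0.259, 0.731, 0.596, 0.209]
wrist_force: [-5.2, 1.4, 0.6]
gripper_width: 19.3
```

```bash
python3 g3.py 28.3 -11 1
```

```text
heel ramp [ 28.6 -11.2   1.1] F ramp [-5.2  0.3  1.5] M [ 0.28  1.82 -0.06]
t 14.55 p [ 594.1 -149.9  106.8] F [-5.2  1.4  0.6] w 19.3
world d [-0.3  0.3 -0.2] rot deg [3.89 0.05 0.25]
1 rows
1 0.012 -0.019 -0.002 0.045 0.001 0.003
```

>>> jog_arm(commands="1 0 0.06 0.15 0 0 0; 1 0 0.08 0.2 -0.002 0 0; 1 0 0.09 0.22 -0.002 0 0")

```text
clock: 14.85
tool_pos: [595.4, -149.6, 106.2]
tcp_rot: [0.264, 0.728, 0.597, 0.207]
wrist_force: [-34.4, 0.7, 33.0]
gripper_width: 19.1
```

```bash
python3 g3.py 28.3 -11 1
```

```text
heel ramp [ 29.7 -10.7   0.4] F ramp [-27.6  -6.4  38.4] M [-0.62  2.32 -1.2 ]
t 14.85 p [ 595.4 -149.6  106.2] F [-34.4   0.7  33. ] w 19.1
world d [-1.6 -0.   0.3] rot deg [4.23 0.44 0.74]
1 rows
1 -0.017 -0.048 -0.061 0.049 0.005 0.009
```

>>> jog_arm(commands="1 0 0.05 0.09 0 0 0; 1 0 0.05 0.09 0 0 0")

```text
clock: 15.05
tool_pos: [595.3, -149.5, 106.4]
tcp_rot: [0.264, 0.728, 0.598, 0.206]
wrist_force: [-13.2, 1.9, 7.9]
gripper_width: 19.3
```

```bash
python3 g3.py 28.3 -11 1;python3 look.py 9
```

```text
heel ramp [ 29.6 -10.6   0.6] F ramp [-11.8  -0.9  10.1] M [ 0.18  1.93 -0.41]
t 15.05 p [ 595.3 -149.5  106.4] F [-13.2   1.9   7.9] w 19.3
world d [-1.4 -0.1  0.2] rot deg [4.13 0.55 0.9 ]
1 rows
1 -0.022 -0.048 -0.051 0.048 0.006 0.01
```

View pics/z9.png

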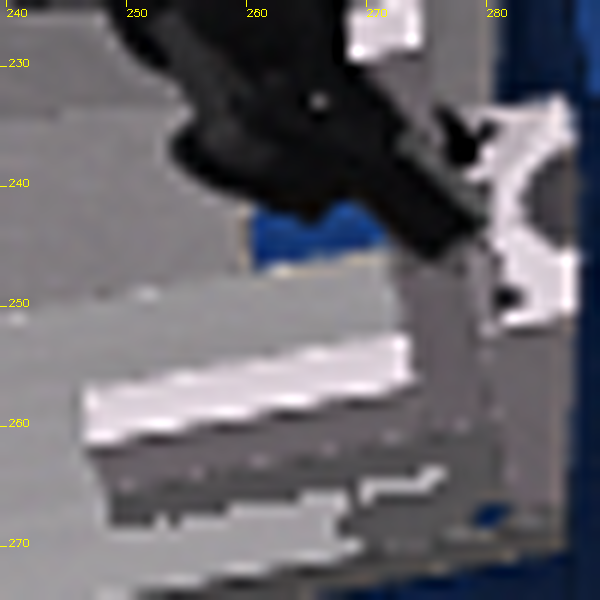

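```bash
cat > pitch.py <<'E'
import sys
from h import *
def edge(im,cols,rowf,half,sgn):
    pts=[]
    for c in cols:
        r0=int(round(rowf(c)));seg=im[r0-half:r0+half+1,c].astype(float)
        g=np.diff(seg)*sgn; g=np.clip(g,0,None)
        if g.max()<8: continue
        pk=g.argmax(); a=max(0,pk-2);b=min(len(g),pk+3)
        pts.append((c,r0-half+.5+(np.arange(a,b)*g[a:b]).sum()/g[a:b].sum()))
    pts=np.array(pts); m=cv2.fitLine(pts.astype(np.float32),cv2.DIST_HUBER,0,.01,.01).ravel()
    res=(pts[:,1]-m[3])-(pts[:,0]-m[2])*m[1]/m[0]
    return lambda c:m[3]+(c-m[2])*m[1]/m[0], res.std(), len(pts)
k=sys.argv[1]
im=cv2.cvtColor(cv2.imread(f'pics/side{k}.png'),6)
im0=cv2.cvtColor(cv2.imread('pics/side0.png'),6)
fr,s,n=edge(im0,range(209,258),lambda c:282-(c-205)*.19,4,-1); 
A,B=[ramp_y('side',(c,fr(c)),-55) for c in(209,258)];print('ramp near edge',A,B,'pitch',np.degrees(np.arctan2((B-A)[2],(B-A)[0])).round(2),s.round(2),n)
ff,s,n=edge(im,range(249,272),lambda c:261.5-(c-247.5)*.195,4,-1)
A,B=[ramp_y('side',(c,ff(c)),-21) for c in(248,272)];print('foot edge',A,B,'pitch',np.degrees(np.arctan2((B-A)[2],(B-A)[0])).round(2),s.round(2),n)
E
python3 pitch.py 9; python3 pitch.py 8; python3 pitch.py 7
```

```text
ramp near edge [-189.7  -55.    -0.7] [-44.2 -55.   -1. ] pitch -0.12 0.19 49
foot edge [-68.5 -21.   18.5] [  3.4 -21.   18.2] pitch -0.24 0.16 23
ramp near edge [-189.7  -55.    -0.7] [-44.2 -55.   -1. ] pitch -0.12 0.19 49
foot edge [-68.8 -21.   17.2] [  3.8 -21.   20.7] pitch 2.76 0.16 23
ramp near edge [-189.7  -55.    -0.7] [-44.2 -55.   -1. ] pitch -0.12 0.19 49
foot edge [-67.9 -21.   21.8] [  3.6 -21.   19. ] pitch -2.24 0.15 23
```

>>> jog_arm(commands="1 0 0.07 0.14 0 0 0; 1 0 0.07 0.14 0 0 0; 1 0 0.07 0.14 0 0 0; 1 0 0.07 0.14 0 0 0")

```text
clock: 15.5
tool_pos: [595.5, -149.1, 106.3]
tcp_rot: [0.266, 0.727, 0.6, 0.201]
wrist_force: [-23.0, 0.7, 17.1]
gripper_width: 19.5
```

```bash
python3 g3.py 28.3 -11 1
```

```text
heel ramp [ 29.7 -10.1   0.5] F ramp [-19.3  -4.1  20.8] M [ 0.06  1.97 -0.81]
t 15.5 p [ 595.5 -149.1  106.3] F [-23.    0.7  17.1] w 19.5
world d [-1.7 -0.6  0.3] rot deg [3.94 0.93 1.24]
1 rows
1 -0.044 -0.052 -0.057 0.046 0.011 0.014
```

>>> jog_arm(commands="1 -0.03 0.07 0.13 0 0.006 0.008; 1 -0.03 0.07 0.13 0 0.006 0.008; 1 -0.02 0.07 0.13 0 0.004 0.006; 1 -0.02 0.07 0.13 0 0.003 0.004")

```text
clock: 15.9
tool_pos: [595.5, -149.7, 106.3]
tcp_rot: [0.255, 0.732, 0.595, 0.213]
wrist_force: [-21.1, 1.1, 16.9]
gripper_width: 19.6
```

```bash
python3 g3.py 28.3 -11 1; python3 look.py 10; python3 pitch.py 10
```

```text
heel ramp [ 29.9 -10.7   0.4] F ramp [-17.6  -3.2  20.3] M [-0.58  2.29 -0.36]
t 15.9 p [ 595.5 -149.7  106.3] F [-21.1   1.1  16.9] w 19.6
world d [-1.7  0.1  0.3] rot deg [ 3.79 -0.54 -0.09]
1 rows
1 -0.013 -0.055 -0.062 0.044 -0.006 -0.001
ramp near edge [-189.7  -55.    -0.7] [-44.2 -55.   -1. ] pitch -0.12 0.19 49
foot edge [-68.2 -21.   19.9] [  3.5 -21.   18.8] pitch -0.88 0.15 23
```

View pics/z10.png

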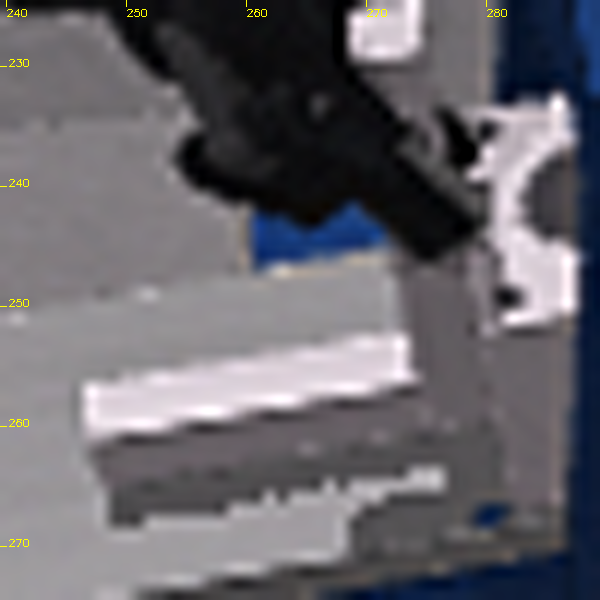

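>>> jog_arm(commands="1 -0.01 0.07 0.13 -0.006 0 0; 1 -0.01 0.07 0.13 -0.006 0 0; 1 -0.01 0.07 0.13 -0.004 0 0.001; 1 -0.01 0.07 0.13 -0.003 0 0.001; 1 -0.01 0.07 0.13 -0.003 0.001 0.001; 1 -0.01 0.07 0.13 -0.003 0.001 0.001")

```text
clock: 16.55
tool_pos: [596.3, -149.5, 106.5]
tcp_rot: [0.269, 0.725, 0.594, 0.221]
wrist_force: [-19.8, 0.7, 17.0]
gripper_width: 19.4
```

```bash
python3 g3.py 28.3 -11 1; python3 look.py 11; python3 pitch.py 11
```

```text
heel ramp [ 30.6 -10.3   0.6] F ramp [-16.3  -3.4  20.1] M [-0.07  2.29 -0.6 ]
t 16.55 p [ 596.3 -149.5  106.5] F [-19.8   0.7  17. ] w 19.4
world d [-2.4 -0.2  0. ] rot deg [ 5.73 -0.36  0.42]
1 rows
1 -0.032 -0.089 -0.078 0.067 -0.004 0.005
ramp near edge [-189.7  -55.    -0.7] [-44.2 -55.   -1. ] pitch -0.12 0.19 49
foot edge [-68.3 -21.   19.8] [  3.5 -21.   18.8] pitch -0.8 0.15 23
```

>>> jog_arm(commands="1 -0.03 0.085 0.13 0 0.001 0.002; 1 -0.03 0.085 0.13 -0.001 0.001 0.002; 1 -0.03 0.085 0.13 -0.001 0.001 0.002; 1 -0.02 0.085 0.13 -0.001 0 0.001; 1 -0.02 0.085 0.13 -0.001 0 0.001; 1 -0.02 0.085 0.13 -0.001 0 0.001")

```text
clock: 17.2
tool_pos: [596.3, -149.6, 106.5]
tcp_rot: [0.267, 0.725, 0.595, 0.221]
wrist_force: [-20.6, 1.6, 15.4]
gripper_width: 19.3
```

```bash
python3 g3.py 28.3 -11 1; python3 look.py 12; python3 pitch.py 12
```

```text
heel ramp [ 30.6 -10.4   0.6] F ramp [-17.5  -2.7  18.7] M [-0.03  2.26 -0.61]
t 17.2 p [ 596.3 -149.6  106.5] F [-20.6   1.6  15.4] w 19.3
world d [-2.5 -0.1  0. ] rot deg [ 5.59 -0.52  0.52]
1 rows
1 -0.026 -0.09 -0.079 0.065 -0.006 0.006
ramp near edge [-189.7  -55.    -0.7] [-44.2 -55.   -1. ] pitch -0.12 0.19 49
foot edge [-68.3 -21.   19.8] [  3.5 -21.   18.8] pitch -0.8 0.16 23
```

View pics/z12.png

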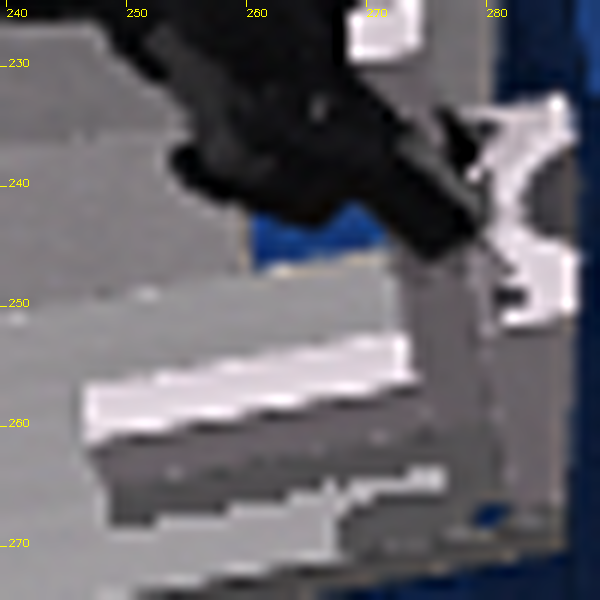

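Run:
```python
from h import *
ims=[]
for k in('9','12'):
    crop('side',258,215,34,60,10,f'pics/t{k}.png',k); ims.append(cv2.imread(f'pics/t{k}.png'))
cv2.imwrite('pics/u.png',np.hstack(ims))
R,o=frame(*RAMP)
for P in [(12,-21,18),(12,-21,40),(12,-21,120),(12,-1,120),(30,-21,120),(30,-1,120),(30,-21,60),(30,-21,0),(30,-51,60)]: print(P,(proj('side',R.apply(P)+o)[0]+.5-[258,215])*10)
```

```text
(12, -21, 18) [173.74624152 420.75663425]
(12, -21, 40) [161.68659182 365.56132518]
(12, -21, 120) [115.46296587 154.00233421]
(12, -1, 120) [109.51063985 110.35115153]
(30, -21, 120) [178.90826875 142.19246814]
(30, -1, 120) [171.94857126  98.69605357]
(30, -21, 60) [212.00081614 302.97120922]
(30, -21, 0) [243.11342589 454.13050709]
(30, -51, 60) [223.31799055 372.59993999]
```

View pics/u.png

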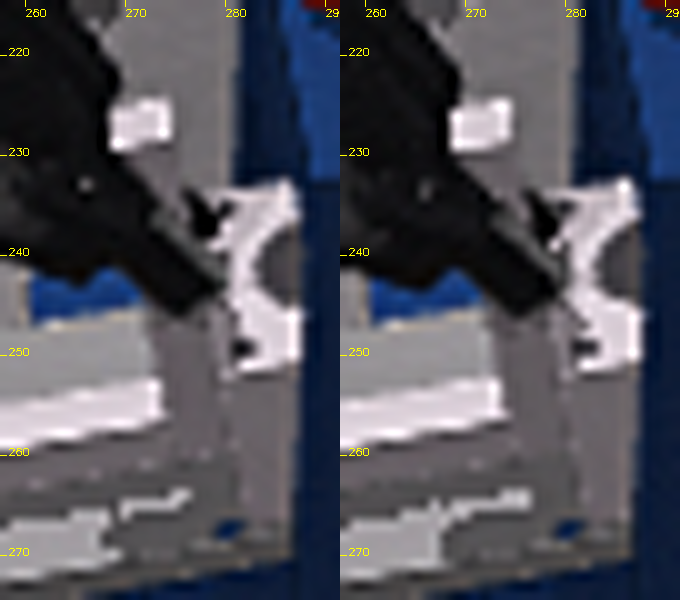

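>>> jog_arm(commands="1 0 -0.15 -0.12 0 0 0; 1 0 -0.1 -0.05 -0.02 -0.004 0.005; 1 0 -0.05 0 -0.015 -0.003 0.003; 1 0 0 0 -0.005 0 0; 1 0 0 0 0 0 0")

```text
clock: 17.75
tool_pos: [593.6, -149.4, 110.0]
tcp_rot: [0.297, 0.72, 0.581, 0.239]
wrist_force: [-5.5, 0.4, 1.8]
gripper_width: 19.6
```

```bash
cat >> pitch.py <<'E'
# yaw/roll of the square from the tool's x axis (pads are flat on its sides), corrected pitch
p,R,s=cur(); Rr,o=frame(*RAMP); x=Rr.inv().apply(R.as_matrix()[:,0])
yaw=-np.degrees(x[0]); roll=np.degrees(x[2])
def pit(cols=(248,272)):
    a=np.radians(yaw); ny=np.array([-np.sin(a),np.cos(a),0]); out=[]
    for c in cols:
        oo,v=ray('side',(c,ff(c)));oo=Rr.inv().apply(oo-o);v=Rr.inv().apply(v)
        t=((np.array([29,-10.5,0])-10*ny-oo)@ny)/(v@ny); out.append(oo+t*v)
    d=out[1]-out[0]; return out,np.degrees(np.arctan2(d[2],np.hypot(d[0],d[1])))
out,pp=pit();print('yaw %.2f roll %.2f corrected pitch vs ramp edge %.2f'%(yaw,roll,pp+.12),[q.round(1) for q in out])
E
python3 g3.py 28.3 -11 1; python3 look.py 13; python3 pitch.py 13
```

```text
heel ramp [ 28.6 -10.8   4.4] F ramp [-5.1 -0.7  2.7] M [ 0.28  1.97 -0.05]
t 17.75 p [ 593.6 -149.4  110. ] F [-5.5  0.4  1.8] w 19.6
world d [ 0.2 -0.2 -3.4] rot deg [ 9.75  0.26 -0.21]
2 rows
1 -0.004 -0.055 0.065 0.057 0.001 -0.001; 1 -0.004 -0.05 0.07 0.057 0.001 -0.001
ramp near edge [-189.7  -55.    -0.7] [-44.2 -55.   -1. ] pitch -0.12 0.19 49
foot edge [-68.5 -21.   18.8] [  4.  -21.   21.4] pitch 2.05 0.15 23
yaw -0.31 roll -0.11 corrected pitch vs ramp edge 2.43 [array([-68.6, -20. ,  17.9]), array([  3.9, -20.4,  20.8])]
```

>>> jog_arm(commands="1 0 -0.2 -0.09 0 0 0; 1 0 -0.1 0 0 0 0; 1 0 -0.07 0.14 0 0 0; 1 0 -0.08 0.18 0 0 0; 1 0 -0.09 0.18 0 0 0; 1 0 -0.08 0.18 0 0 0")

```text
clock: 18.4
tool_pos: [598.1, -149.6, 107.5]
tcp_rot: [0.312, 0.712, 0.579, 0.244]
wrist_force: [-24.0, -0.3, 30.8]
gripper_width: 19.3
```

```bash
python3 g3.py 28.3 -11 1; python3 look.py 14; python3 pitch.py 14
```

```text
heel ramp [ 32.5 -10.1   1.2] F ramp [-17.7  -5.3  34.4] M [-0.74  0.41 -1.08]
t 18.4 p [ 598.1 -149.6  107.5] F [-24.   -0.3  30.8] w 19.3
world d [-4.2 -0.1 -1. ] rot deg [11.71  0.7   0.38]
2 rows
1 -0.023 -0.088 -0.058 0.068 0.004 0.002; 1 -0.023 -0.094 -0.049 0.068 0.004 0.002
ramp near edge [-189.7  -55.    -0.7] [-44.2 -55.   -1. ] pitch -0.12 0.19 49
foot edge [-68.3 -21.   19.8] [  3.6 -21.   19.1] pitch -0.56 0.17 23
yaw -0.01 roll -0.81 corrected pitch vs ramp edge -0.47 [array([-68.3, -20.5,  19.4]), array([  3.6, -20.5,  18.6])]
```

>>> jog_arm(commands="1 -0.03 0.055 0.14 0 0.004 0.003; 1 -0.03 0.055 0.14 0 0.004 0.003; 1 -0.03 0.055 0.14 0 0.002 0.002; 1 -0.02 0.055 0.14 -0.001 0.001 0.001")

```text
clock: 18.85
tool_pos: [598.0, -149.9, 107.6]
tcp_rot: [0.308, 0.709, 0.583, 0.251]
wrist_force: [-18.7, -0.0, 18.8]
gripper_width: 19.2
```

```bash
python3 g3.py 28.3 -11 1; python3 look.py 15; python3 pitch.py 15|tail -2
```

```text
heel ramp [ 32.5 -10.4   1.3] F ramp [-14.8  -3.9  21.7] M [-0.54  1.1  -0.73]
t 18.85 p [ 598.  -149.9  107.6] F [-18.7  -0.   18.8] w 19.2
world d [-4.1  0.2 -1. ] rot deg [11.8  -0.32  0.61]
2 rows
1 -0.015 -0.089 -0.057 0.069 -0.002 0.004; 1 -0.015 -0.094 -0.047 0.069 -0.002 0.004
foot edge [-68.6 -21.   18.3] [  3.5 -21.   18.5] pitch 0.16 0.16 23
yaw 0.69 roll -0.04 corrected pitch vs ramp edge -0.35 [array([-68.5, -21.7,  18.9]), array([  3.5, -20.8,  18.4])]
```

>>> jog_arm(commands="1 -0.03 0.07 0.14 0 -0.003 0.004; 1 -0.03 0.07 0.14 0 -0.002 0.003; 1 -0.03 0.07 0.14 0 -0.001 0.002; 1 -0.03 0.07 0.14 -0.001 0 0.001; 1 -0.02 0.07 0.14 -0.001 0 0.001; 1 -0.02 0.07 0.14 -0.001 0 0.001")

```text
clock: 19.5
tool_pos: [598.0, -149.7, 107.6]
tcp_rot: [0.31, 0.709, 0.583, 0.249]
wrist_force: [-19.6, 0.5, 19.9]
gripper_width: 19.2
```

```bash
python3 g3.py 28.3 -11 1|head -2; python3 look.py 16; python3 pitch.py 16|tail -2
```

```text
heel ramp [ 32.5 -10.2   1.3] F ramp [-15.6  -3.5  22.9] M [-0.25  1.12 -0.69]
t 19.5 p [ 598.  -149.7  107.6] F [-19.6   0.5  19.9] w 19.2
foot edge [-68.5 -21.   18.8] [  3.5 -21.   18.5] pitch -0.24 0.14 23
yaw 0.62 roll -0.37 corrected pitch vs ramp edge -0.68 [array([-68.4, -21.6,  19.3]), array([  3.5, -20.8,  18.3])]
```

>>> jog_arm(commands="1 0 -0.24 -0.22 0 -0.002 0.003; 1 0 -0.24 -0.18 -0.02 -0.002 0.003; 1 0 -0.1 0 -0.01 0 0; 1 0 -0.12 0.14 0 0 0; 1 0 -0.12 0.14 0 0 0; 1 0 -0.12 0.14 0 0 0")

```text
clock: 20.15
tool_pos: [594.7, -148.6, 107.3]
tcp_rot: [0.343, 0.697, 0.568, 0.27]
wrist_force: [-13.7, -1.6, 22.1]
gripper_width: 19.0
```

```bash
python3 g3.py 28.3 -11 1|head -3; python3 look.py 17; python3 pitch.py 17|tail -2
```

```text
heel ramp [29.1 -9.8  1.6] F ramp [-9.  -4.4 24. ] M [-0.79 -0.22 -0.67]
t 20.15 p [ 594.7 -148.6  107.3] F [-13.7  -1.6  22.1] w 19.0
world d [-0.9 -1.  -0.7] rot deg [16.79  0.62  0.44]
foot edge [-67.7 -21.   22.3] [  4.1 -21.   22.2] pitch -0.08 0.37 23
yaw 0.03 roll -0.76 corrected pitch vs ramp edge -0.03 [array([-67.8, -20.5,  21.9]), array([  4.1, -20.5,  21.7])]
```

View pics/z17.png

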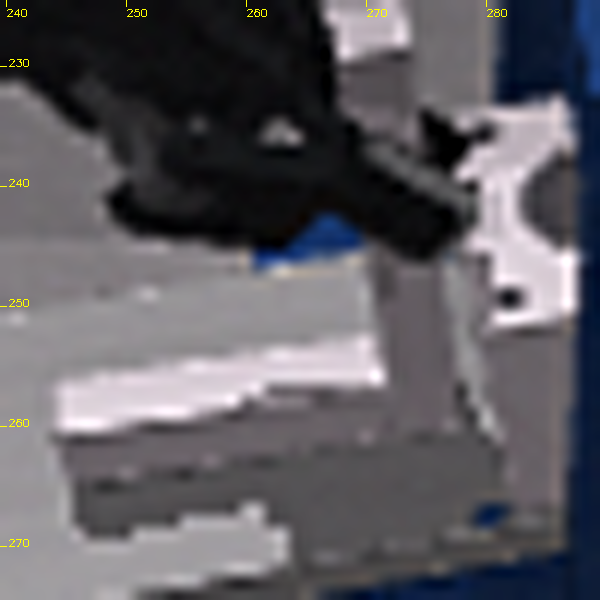

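```bash
python3 - <<'E'
from h import *
f=lambda x,y:(240+x/12-.5,225+y/12-.5)
for nm,q in dict(tail_top=(60,437),inner=(383,386),tail_bot=(72,482),bot_in=(370,438),inner_up=(370,262),back_up=(448,262),back_low=(490,430)).items(): print(nm,ramp_y('side',f(*q),-20.5))
import runpy
E
sed 's/range(249,272)/range(247,258)/' pitch.py>pitch2.py; for k in 9 15 16 17; do python3 pitch2.py $k|sed -n 2p; done
```

```text
tail_top [-78.3 -20.5  22.3]
inner [  2.  -20.5  19.6]
tail_bot [-78.4 -20.5   6.9]
bot_in [ -4.  -20.5   3.5]
inner_up [  5.5 -20.5  59.6]
back_up [ 23.8 -20.5  55.1]
back_low [ 25.4 -20.5  -1.1]
foot edge [-68.6 -21.   18.2] [  3.8 -21.   20.2] pitch 1.58 0.14 11
foot edge [-68.6 -21.   18.2] [  3.7 -21.   19.9] pitch 1.35 0.15 11
foot edge [-68.5 -21.   18.5] [  3.8 -21.   20.1] pitch 1.27 0.14 11
foot edge [-67.7 -21.   22.5] [  3.8 -21.   20.6] pitch -1.52 0.15 11
```

>>> jog_arm(commands="1 0 -0.2 0.1 0 0 0; 1 0 -0.25 0.06 0.005 0 0; 1 0 -0.25 0.06 0.01 0 0; 1 0 -0.25 0.06 0.01 0 0; 1 0 -0.25 0.07 0.01 0 0")

```text
clock: 20.7
tool_pos: [595.6, -147.9, 107.4]
tcp_rot: [0.35, 0.693, 0.57, 0.268]
wrist_force: [-10.7, -0.4, 20.0]
gripper_width: 19.5
```

```bash
python3 g3.py 28.3 -11 1|head -3; python3 look.py 18; python3 pitch.py 18|tail -2
```

```text
heel ramp [29.8 -8.9  1.6] F ramp [-6.7 -2.6 21.5] M [-0.71 -0.55 -0.6 ]
t 20.7 p [ 595.6 -147.9  107.4] F [-10.7  -0.4  20. ] w 19.5
world d [-1.8 -1.7 -0.8] rot deg [17.3   1.15  1.07]
foot edge [-67.6 -21.   23.2] [  4.3 -21.   23.3] pitch 0.08 0.43 23
yaw 0.25 roll -1.55 corrected pitch vs ramp edge -0.00 [array([-67.6, -20.9,  23.1]), array([  4.3, -20.6,  22.9])]
```

View pics/z18.png

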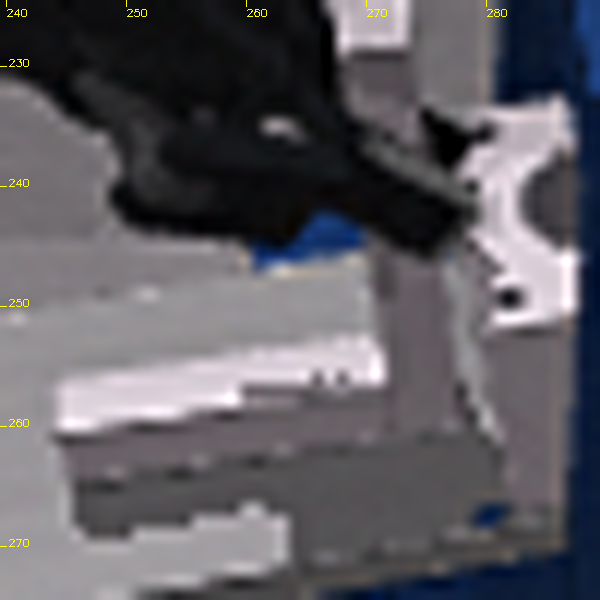

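Run:
```python
from h import *
p,R,s=cur(); print(s['q'].round(2), s['effort'].round(1))
```

```text
[ 0.82  0.97 -1.01  2.38  2.55  1.12 -0.64] [ -1.9 -29.1  -7.1  -4.2   0.8  -0.6  -0.1]
```

>>> jog_arm(commands="1 0 0.05 -0.2 0.02 0 0; 1 0 0 -0.2 0.03 0 0; 1 -0.05 0 -0.16 0.03 0.004 0.004; 1 -0.05 -0.02 -0.14 0.03 0.004 0.004; 1 0 -0.04 -0.12 0.02 0.003 0.003; 1 0 0 0 0 0 0; 1 0 0 0 0 0 0")

```text
clock: 21.45
tool_pos: [584.1, -147.9, 115.4]
tcp_rot: [0.27, 0.73, 0.589, 0.218]
wrist_force: [1.6, 0.1, -1.0]
gripper_width: 19.4
```

```bash
python3 g3.py 0 -11 10|head -4
python3 - <<'E'
from h import *
from rig import eyes
p,R,s=cur(); print(s['q'].round(2))
f=eyes.grab_frame('side');cv2.imwrite('pics/side19.png',f['color']);crop('side',210,200,100,90,7,'pics/z19.png','19')
E
```

```text
heel ramp [ 20.1 -11.3  11.5] F ramp [ 1.4  0.4 -1.3] M [ 0.22  0.85 -0.01]
t 21.45 p [ 584.1 -147.9  115.4] F [ 1.6  0.1 -1. ] w 19.4
world d [-19.    4.3  -4.9] rot deg [ 5.57  0.14 -0.21]
2 rows
[ 0.84  0.81 -0.98  2.27  2.24  0.76 -0.48]
```

View pics/z19.png

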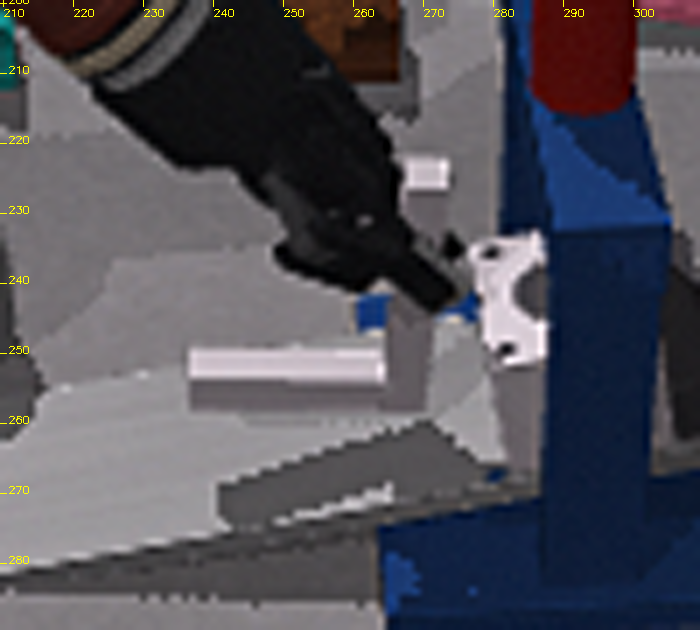

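>>> jog_arm(commands="1 0 -0.1 0.18 0 0 0; 1 0 -0.1 0.18 0 0 0; 1 0 -0.06 0.12 0 0 0; 1 0 -0.05 0.1 0 0 0")

```text
clock: 21.9
tool_pos: [587.6, -148.0, 102.1]
tcp_rot: [0.271, 0.728, 0.59, 0.219]
wrist_force: [-8.5, -1.7, 21.4]
gripper_width: 19.0
```

```bash
python3 g3.py 0 -11 1|head -4
```

```text
heel ramp [ 21.2 -10.7  -2.3] F ramp [-4.2 -3.4 22.4] M [-0.79 -0.05 -0.48]
t 21.9 p [ 587.6 -148.   102.1] F [-8.5 -1.7 21.4] w 19.0
world d [-21.    4.1  -0.5] rot deg [ 5.81  0.14 -0.05]
2 rows
```

>>> jog_arm(commands="1 0 -0.22 0.02 0 0 0; 1 0 -0.24 0.01 0 0 0; 1 0 -0.24 0.01 0 0 0; 1 0 -0.24 0.01 0 0 0")

```text
clock: 22.3
tool_pos: [585.1, -146.8, 102.7]
tcp_rot: [0.289, 0.721, 0.587, 0.227]
wrist_force: [-2.3, -0.8, 11.7]
gripper_width: 19.1
```

```bash
python3 g3.py 0 -11 1|head -4;python3 - <<'E'
from h import *
from rig import eyes
p,R,s=cur(); print(s['q'].round(2))
f=eyes.grab_frame('side');cv2.imwrite('pics/side20.png',f['color']);crop('side',210,200,100,90,7,'pics/z20.png','20')
E
```

```text
heel ramp [ 18.7 -10.   -1.2] F ramp [-0.  -1.3 11.8] M [-0.37 -0.18 -0.3 ]
t 22.3 p [ 585.1 -146.8  102.7] F [-2.3 -0.8 11.7] w 19.1
world d [-18.6   2.9  -1.1] rot deg [8.1  0.58 0.4 ]
2 rows
[ 0.83  0.87 -0.99  2.31  2.34  0.88 -0.54]
```

View pics/z20.png

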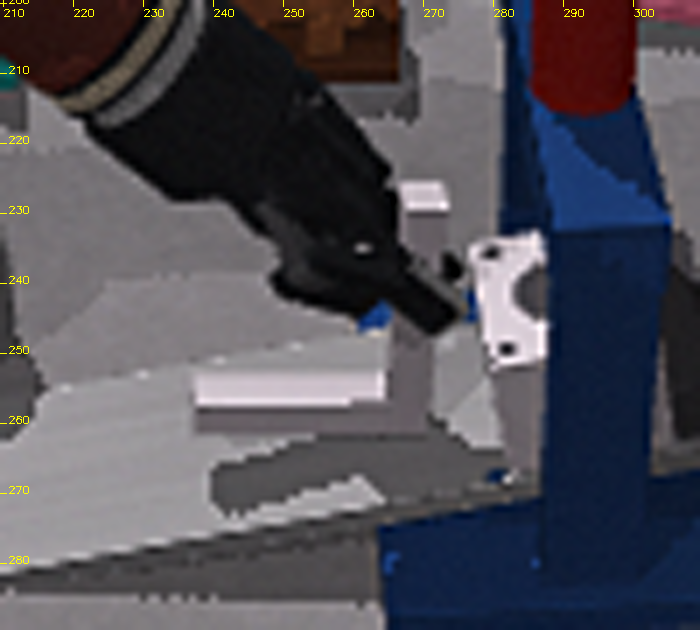

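>>> jog_arm(commands="1 0 -0.4 -0.08 0.015 0 0; 1 0 -0.45 -0.08 0.015 0 0; 1 0 -0.45 -0.08 0.015 0 0; 1 0 -0.45 -0.06 0.01 0 0")

```text
clock: 22.75
tool_pos: [574.1, -142.4, 100.1]
tcp_rot: [0.28, 0.724, 0.592, 0.215]
wrist_force: [3.5, -1.6, 9.5]
gripper_width: 19.4
```

```bash
python3 g3.py 0 -11 1|head -4;python3 - <<'E'
from h import *
from rig import eyes
p,R,s=cur(); print(s['q'].round(2))
f=eyes.grab_frame('side');cv2.imwrite('pics/side21.png',f['color']);crop('side',210,200,100,90,7,'pics/z21.png','21')
E
```

```text
heel ramp [ 6.7 -8.  -1.8] F ramp [ 5.3 -0.9  8.7] M [-0.34 -1.26 -0.09]
t 22.75 p [ 574.1 -142.4  100.1] F [ 3.5 -1.6  9.5] w 19.4
world d [-7.6 -1.5  1.6] rot deg [6.31 0.88 0.71]
1 rows
[ 0.82  0.86 -0.98  2.32  2.3   0.86 -0.53]
```

View pics/z21.png

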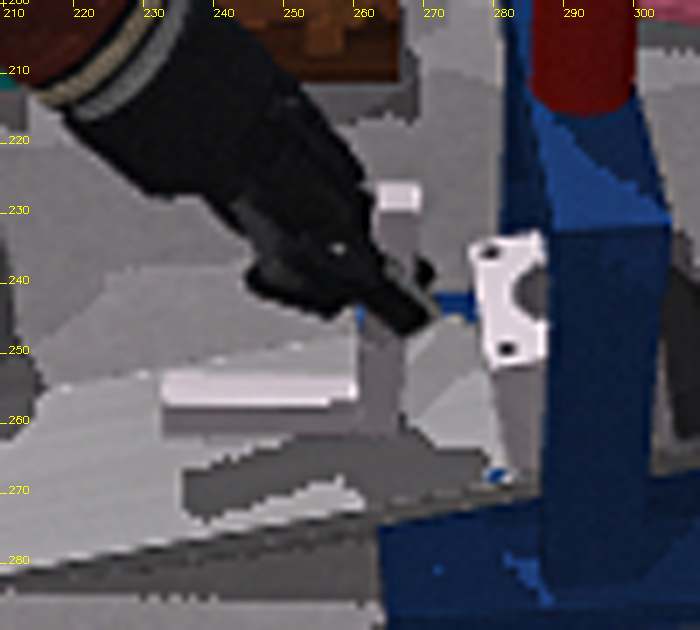

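>>> jog_arm(commands="1 0 -0.3 0.2 0.005 0 0; 1 0 -0.4 0.15 0.012 0 0; 1 0 -0.42 0.12 0.012 0 0; 1 0 -0.42 0.12 0.012 0 0")

```text
clock: 23.2
tool_pos: [580.5, -141.9, 98.5]
tcp_rot: [0.291, 0.719, 0.595, 0.213]
wrist_force: [-6.5, -2.5, 21.7]
gripper_width: 19.3
```

```bash
python3 g3.py 0 -11 1|head -4;python3 - <<'E'
from h import *
from rig import eyes
p,R,s=cur(); print(s['q'].round(2))
f=eyes.grab_frame('side');cv2.imwrite('pics/side22.png',f['color']);crop('side',210,200,100,90,7,'pics/z22.png','22')
E
```

```text
heel ramp [12.5 -6.2 -4.4] F ramp [-2.  -3.8 22.4] M [-1.21 -0.78 -0.55]
t 23.2 p [ 580.5 -141.9   98.5] F [-6.5 -2.5 21.7] w 19.3
world d [-14.   -2.    3.2] rot deg [7.19 1.65 1.59]
1 rows
[ 0.8   0.87 -0.97  2.32  2.31  0.89 -0.53]
```

View pics/z22.png

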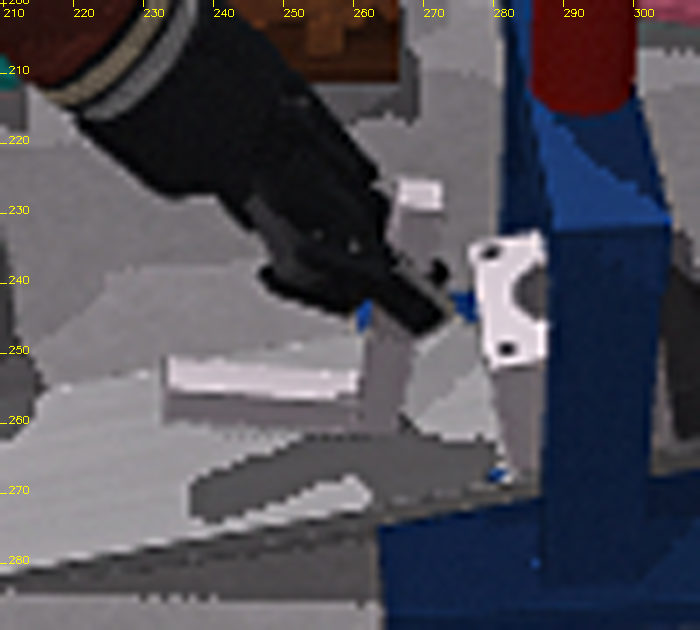

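>>> jog_arm(commands="1 -0.05 0.1 -0.2 -0.01 0.004 0.004; 1 -0.05 0.05 -0.15 -0.02 0.006 0.006; 1 -0.05 0.05 -0.05 -0.02 0.006 0.006; 1 -0.03 0.03 0 -0.02 0.003 0.003; 1 0 0 0 -0.01 0 0; 1 0 0 0 0 0 0")

```text
clock: 23.85
tool_pos: [578.8, -144.2, 108.6]
tcp_rot: [0.324, 0.705, 0.573, 0.266]
wrist_force: [0.2, -0.2, -1.5]
gripper_width: 18.9
```

```bash
cat > look2.py <<'E'
import sys
from h import *
from rig import eyes
k=sys.argv[1]
p,R,s=cur(); print('q',s['q'].round(2))
f=eyes.grab_frame('side');cv2.imwrite(f'pics/side{k}.png',f['color']);crop('side',210,200,100,90,7,f'pics/z{k}.png',k)
E
python3 g3.py 0 -11 1|head -4;python3 look2.py 23
```

```text
heel ramp [13.1 -8.8  5.8] F ramp [-0.  -0.2 -1.6] M [ 0.17  1.06 -0.01]
t 23.85 p [ 578.8 -144.2  108.6] F [ 0.2 -0.2 -1.5] w 18.9
world d [-12.2   0.4  -7. ] rot deg [ 1.45e+01 -3.10e-01 -1.00e-02]
2 rows
q [ 0.85  0.94 -1.03  2.4   2.5   1.05 -0.65]
```

View pics/z23.png

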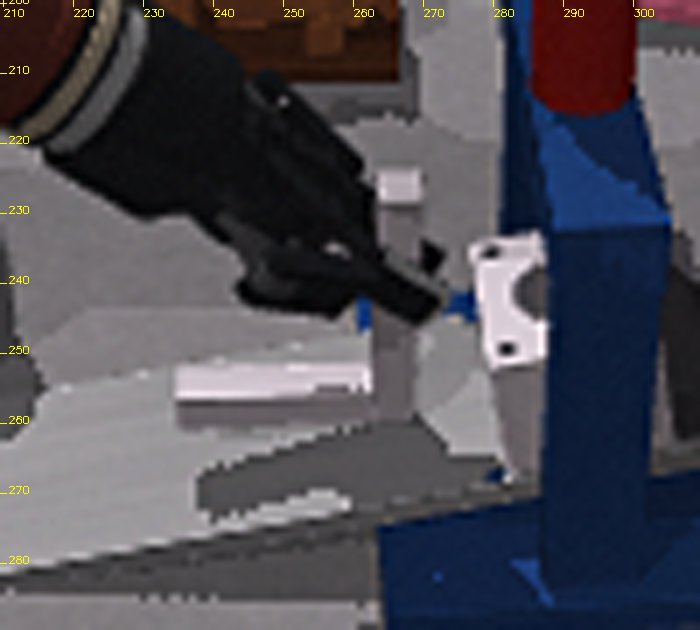

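>>> jog_arm(commands="1 0 0.05 0.25 0.005 0 0; 1 0 0 0.15 0.005 0 0; 1 0 -0.04 0.08 0 0 0")

```text
clock: 24.2
tool_pos: [587.7, -145.6, 103.3]
tcp_rot: [0.319, 0.707, 0.575, 0.262]
wrist_force: [-7.1, 0.4, 9.9]
gripper_width: 19.2
```

```bash
python3 g3.py 0 -11 1|head -4;python3 look2.py 24
```

```text
heel ramp [21.  -8.3 -1.1] F ramp [-5.2 -1.1 11. ] M [-0.16  0.79 -0.23]
t 24.2 p [ 587.7 -145.6  103.3] F [-7.1  0.4  9.9] w 19.2
world d [-21.1   1.7  -1.6] rot deg [13.69 -0.3   0.04]
2 rows
q [ 0.84  0.94 -1.02  2.37  2.49  1.02 -0.62]
```

>>> jog_arm(commands="0.72 0 0 0 0 0 0; 0.66 0 0 0 0 0 0; 0.6 0 0 0 0 0 0; 0.6 0 0 0 0 0 0")

```text
clock: 24.65
tool_pos: [589.2, -145.1, 105.2]
tcp_rot: [0.32, 0.706, 0.575, 0.263]
wrist_force: [-0.4, -0.6, -0.2]
gripper_width: 34.3
```

```bash
python3 g3.py 0 -11 1|head -4;python3 look2.py 25
```

```text
heel ramp [22.7 -7.6  0.7] F ramp [-0.3 -0.7 -0.1] M [ 0.17  0.85 -0.02]
t 24.65 p [ 589.2 -145.1  105.2] F [-0.4 -0.6 -0.2] w 34.3
world d [-22.6   1.2  -3.6] rot deg [13.97 -0.31  0.11]
2 rows
q [ 0.84  0.94 -1.02  2.37  2.49  1.02 -0.63]
```

View pics/z25.png

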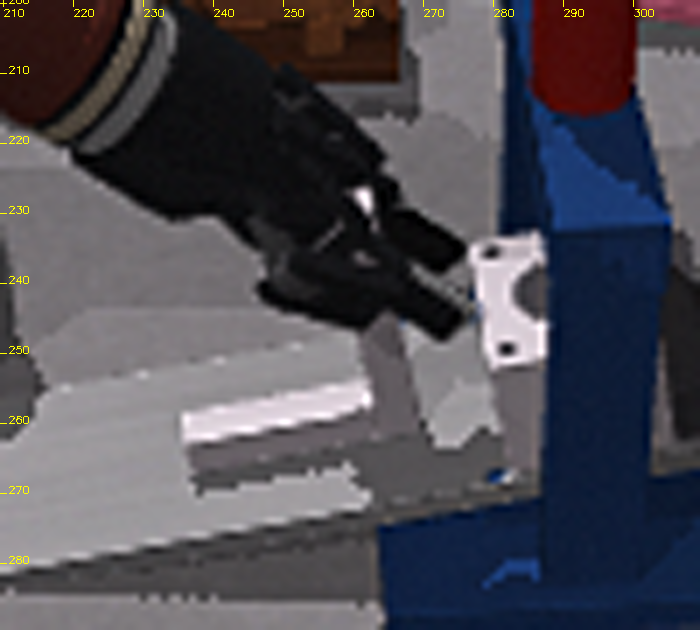

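```bash
python3 - <<'E'
from h import *
f=lambda x,y:(210+x/7-.5,200+y/7-.5)
for y in(-18,-21):
  print(y,{nm:ramp_y('side',f(*q),y).tolist() for nm,q in dict(tail_top=(184,443),inner=(370,408),tail_bot=(190,475),heel=(423,433),inner_up=(360,335)).items()})
im=cv2.imread('pics/side25.png')
# fit sq on ramp: unknown x,y,yaw ; points in ramp frame
R,o=frame(*RAMP)
obs=[(f(184,443),(-100,-10,18)),(f(370,408),(-18,-10,18)),(f(180,412),(-100,10,18)),(f(362,380),(-18,10,18)),(f(423,433),(0,-10,0)),(f(190,475),(-100,-10,0))]
def r(p):
    Q=Ro.from_euler('z',p[2]); return np.concatenate([proj('side',R.apply(Q.apply(P)+[p[0],p[1],0])+o)[0]-uv for uv,P in obs])
s=least_squares(r,[0,-10,0],loss='soft_l1');print(s.x,np.degrees(s.x[2]),s.fun.reshape(-1,2).round(2).tolist())
E
sed 's/range(249,272)/range(239,260)/;s/261.5-(c-247.5)\*.195/263-(c-236)*.19/;s/(248,272)/(239,260)/g' pitch.py > pitch3.py; python3 pitch3.py 25
```

```text
-18 {'tail_top': [-105.2, -18.0, 18.9], 'inner': [-25.0, -18.0, 19.4], 'tail_bot': [-106.7, -18.0, 0.3], 'heel': [-5.6, -18.0, 0.0], 'inner_up': [-21.9, -18.0, 60.1]}
-21 {'tail_top': [-104.6, -21.0, 21.6], 'inner': [-24.7, -21.0, 22.2], 'tail_bot': [-106.1, -21.0, 3.1], 'heel': [-5.4, -21.0, 2.9], 'inner_up': [-21.6, -21.0, 62.6]}
[-6.82127855e+00 -7.24022384e+00  3.10969306e-03] 0.178172287636762 [[-0.46, 0.21], [0.15, 0.18], [0.03, 0.04], [0.8, -0.36], [-0.42, -0.09], [-0.0, -0.02]]
ramp near edge [-189.7  -55.    -0.7] [-44.2 -55.   -1. ] pitch -0.12 0.19 49
foot edge [-95.2 -21.   20.3] [-32.  -21.   20.9] pitch 0.54 0.15 21
yaw 0.26 roll 0.21 corrected pitch vs ramp edge 0.36 [array([-95.2, -21.1,  20.4]), array([-32.1, -20.8,  20.7])]
```

```bash
cat > g4.py <<'E'
import sys
from h import *
x,y,z,phi=map(float,sys.argv[1:5]); n=int(sys.argv[5]) if len(sys.argv)>5 else None
clo=sys.argv[6] if len(sys.argv)>6 else 1
P,Q=tcp_from_square(RAMP,(x,y,z),phi)
p,R,s=cur(); Rr,o=frame(*RAMP)
print('off ramp',(Rr.inv().apply(P-p)).round(1),'F ramp',Rr.inv().apply(s['wrist_force']).round(1),'M',s['moment'].round(2),'q4',s['q'][3].round(2))
plan(P,Q,n,clo=clo)
E
python3 g4.py -6.5 -7.5 0 22 6 0.6
```

```text
off ramp [-30.1   0.   -1. ] F ramp [ 0.1 -0.2  0.8] M [0.16 0.79 0.02] q4 2.37
t 24.7 p [ 589.2 -145.1  105.2] F [-0.  -0.2  0.8] w 34.1
world d [-28.8   6.1  -6.2] rot deg [16.98 -0.31  0.12]
6 rows
0.6 0.001 -0.2 -0.151 0.033 -0.001 0; 0.6 0.001 -0.208 -0.141 0.033 -0.001 0; 0.6 0.001 -0.214 -0.13 0.033 -0.001 0; 0.6 0.001 -0.22 -0.12 0.033 -0.001 0; 0.6 0.001 -0.226 -0.109 0.033 -0.001 0; 0.6 0.001 -0.231 -0.097 0.033 -0.001 0
```

>>> jog_arm(commands="0.6 0 -0.1 -0.14 0.033 0 0; 0.6 0 -0.2 -0.14 0.033 0 0; 0.6 0 -0.21 -0.13 0.033 0 0; 0.6 0 -0.22 -0.12 0.033 0 0; 0.6 0 -0.22 -0.1 0.03 0 0; 0.6 0 -0.15 -0.05 0.015 0 0; 0.6 0 0 0 0 0 0; 0.6 0 0 0 0 0 0")

```text
clock: 25.5
tool_pos: [563.5, -139.6, 100.7]
tcp_rot: [0.22, 0.743, 0.605, 0.183]
wrist_force: [0.3, 0.3, -0.5]
gripper_width: 34.1
```

```bash
python3 g4.py -6.5 -7.5 0 22 2 0.6; python3 look2.py 26
```

```text
off ramp [-3.4 -0.1 -1.1] F ramp [ 0.1  0.4 -0.5] M [ 0.09  0.6  -0.01] q4 2.24
t 25.5 p [ 563.5 -139.6  100.7] F [ 0.3  0.3 -0.5] w 34.1
world d [-3.1  0.6 -1.7] rot deg [ 1.26 -0.37  0.13]
2 rows
0.6 -0.001 -0.09 -0.009 0.007 -0.002 0.001; 0.6 -0.001 -0.09 -0.008 0.007 -0.002 0.001
q [ 0.8   0.76 -0.9   2.24  2.06  0.62 -0.35]
```

View pics/z26.png

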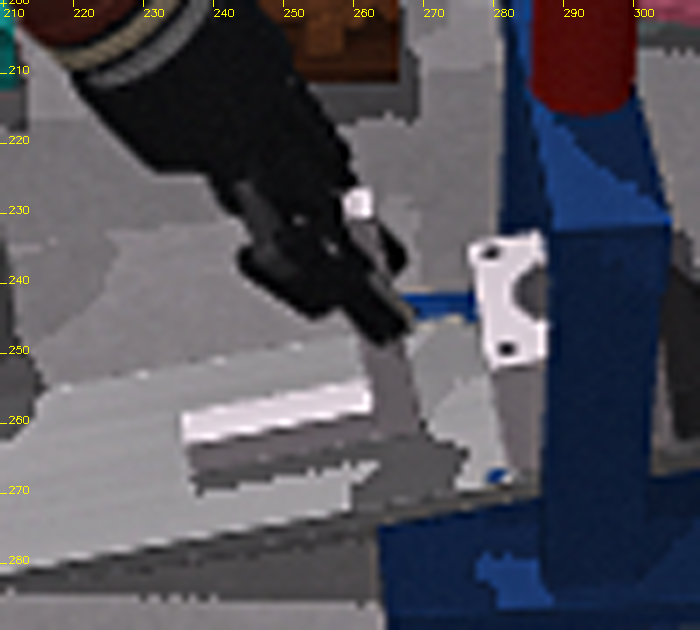

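Good straddle. One small correction, then close.

>>> jog_arm(commands="0.6 0 -0.09 -0.01 0.006 -0.002 0; 0.6 0 -0.07 0 0.005 -0.001 0; 0.7 0 0 0 0 0 0; 1 0 0 0 0 0 0; 1 0 0 0 0 0 0; 1 0 0 0 0 0 0; 1 0 0 0 0 0 0")

```text
clock: 26.25
tool_pos: [559.7, -138.7, 97.8]
tcp_rot: [0.214, 0.745, 0.606, 0.175]
wrist_force: [0.7, 0.6, 0.9]
gripper_width: 19.0
```

```bash
python3 g4.py -6.5 -7.5 0 22; python3 look2.py 27; python3 pitch3.py 27|tail -2
```

```text
off ramp [ 0.9 -0.1  1. ] F ramp [0.7 0.8 0.8] M [0.1  0.57 0.03] q4 2.24
t 26.25 p [ 559.7 -138.7   97.8] F [0.7 0.6 0.9] w 19.0
world d [ 0.7 -0.3  1.2] rot deg [ 0.15 -0.15  0.12]
1 rows
1 -0.007 0.061 -0.03 0.002 -0.002 0.001
q [ 0.79  0.76 -0.89  2.24  2.02  0.61 -0.33]
foot edge [-95.2 -21.   20.5] [-31.8 -21.   21.9] pitch 1.27 0.17 21
yaw 0.16 roll 0.09 corrected pitch vs ramp edge 1.23 [array([-95.2, -20.8,  20.3]), array([-31.9, -20.7,  21.6])]
```

>>> jog_arm(commands="1 0 0.05 -0.12 -0.002 0 0; 1 0 0.2 0.05 -0.003 0 0; 1 0 0.28 0.11 -0.003 0 0; 1 0 0.28 0.11 -0.003 0 0; 1 0 0.28 0.11 -0.003 0 0; 1 0 0.2 0.08 0 0 0; 1 0 0.05 0 0 0 0; 1 0 0 0 0 0 0")

```text
clock: 27.1
tool_pos: [586.6, -145.0, 105.5]
tcp_rot: [0.221, 0.744, 0.604, 0.181]
wrist_force: [-0.0, 0.6, -1.9]
gripper_width: 19.1
```

```bash
python3 g4.py 28.5 -8 2 22; python3 look.py 28; python3 pitch.py 28|tail -2
```

```text
off ramp [ 7.4 -0.   0.2] F ramp [-0.5  0.5 -1.9] M [0.16 0.76 0.01] q4 2.18
t 27.1 p [ 586.6 -145.   105.5] F [-0.   0.6 -1.9] w 19.1
world d [ 7.1 -1.5  1.5] rot deg [ 1.23 -0.14  0.02]
1 rows
1 -0.002 0.344 0.136 0.014 -0.002 0
foot edge [-67.9 -21.   21.8] [  4.3 -21.   23.4] pitch 1.27 0.14 23
yaw 0.09 roll 0.12 corrected pitch vs ramp edge 1.33 [array([-67.9, -20.6,  21.5]), array([  4.3, -20.5,  23. ])]
```

View pics/z28.png

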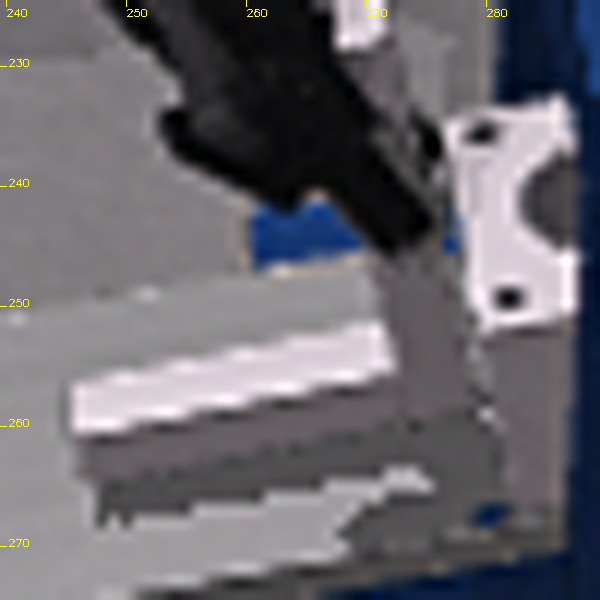

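>>> jog_arm(commands="1 0 0.14 0.04 0 0 0; 1 0 0.14 0.04 0 0 0; 1 0 0.12 0.03 -0.001 0 0; 1 0 0.12 0.03 -0.002 0 0")

```text
clock: 27.55
tool_pos: [591.5, -145.7, 105.9]
tcp_rot: [0.218, 0.745, 0.605, 0.18]
wrist_force: [-4.7, 0.5, -1.3]
gripper_width: 19.2
```

```bash
python3 g4.py 28.5 -8 2 22; python3 look.py 29; python3 pitch.py 29|tail -2
```

```text
off ramp [ 2.5 -0.3  0.7] F ramp [-4.8 -0.5 -0.5] M [ 0.31  1.84 -0.09] q4 2.16
t 27.55 p [ 591.5 -145.7  105.9] F [-4.7  0.5 -1.3] w 19.2
world d [ 2.2 -0.8  1.1] rot deg [ 0.86 -0.23  0.  ]
1 rows
1 -0.017 0.128 0.015 0.01 -0.003 0
foot edge [-67.8 -21.   22.3] [  4.3 -21.   23.3] pitch 0.79 0.15 23
yaw 0.09 roll 0.21 corrected pitch vs ramp edge 0.87 [array([-67.8, -20.6,  22. ]), array([  4.3, -20.5,  22.9])]
```

>>> jog_arm(commands="1 0 0.07 0.09 -0.002 0 0; 1 0 0.07 0.1 -0.002 0 0; 1 0 0.07 0.11 -0.002 0 0")

```text
clock: 27.9
tool_pos: [592.8, -145.8, 103.7]
tcp_rot: [0.221, 0.743, 0.605, 0.18]
wrist_force: [-21.3, -0.7, 23.1]
gripper_width: 19.1
```

```bash
python3 g4.py 28.5 -8 2 22; python3 look.py 30; python3 pitch.py 30|tail -2
```

```text
off ramp [ 1.5 -0.5  3.1] F ramp [-16.4  -5.1  26.4] M [-0.45  2.01 -0.58] q4 2.16
t 27.9 p [ 592.8 -145.8  103.7] F [-21.3  -0.7  23.1] w 19.1
world d [ 0.8 -0.7  3.3] rot deg [ 1.13 -0.07  0.2 ]
1 rows
1 -0.026 0.131 -0.111 0.013 -0.001 0.002
foot edge [-68.  -21.   21.2] [  4.  -21.   21.8] pitch 0.48 0.15 23
yaw 0.21 roll -0.02 corrected pitch vs ramp edge 0.36 [array([-68. , -20.9,  21.1]), array([  4. , -20.6,  21.4])]
```

>>> jog_arm(commands="1 -0.02 0.085 0.1 -0.002 0 0.001; 1 -0.02 0.085 0.1 -0.002 0 0.001; 1 -0.02 0.085 0.1 -0.002 0 0.001; 1 -0.02 0.085 0.1 -0.002 0 0.001")

```text
clock: 28.35
tool_pos: [592.9, -145.8, 103.8]
tcp_rot: [0.224, 0.743, 0.605, 0.181]
wrist_force: [-15.4, 1.0, 14.0]
gripper_width: 19.4
```

```bash
python3 g4.py 28.5 -8 2 22|head -4; python3 look.py 31; python3 pitch.py 31|tail -2
```

```text
off ramp [ 1.4 -0.5  3. ] F ramp [-12.6  -2.2  16.5] M [ 0.08  1.93 -0.27] q4 2.17
t 28.35 p [ 592.9 -145.8  103.8] F [-15.4   1.   14. ] w 19.4
world d [ 0.7 -0.7  3.2] rot deg [1.51 0.05 0.22]
1 rows
foot edge [-67.9 -21.   21.4] [  4.  -21.   21.7] pitch 0.24 0.15 23
yaw 0.18 roll -0.13 corrected pitch vs ramp edge 0.21 [array([-68. , -20.8,  21.2]), array([  4. , -20.6,  21.3])]
```

>>> jog_arm(commands="1 -0.02 0.13 0.13 -0.004 0 0.001; 1 -0.02 0.14 0.13 -0.003 0 0.001; 1 -0.02 0.14 0.13 -0.003 0 0.001; 1 -0.02 0.14 0.13 -0.003 0 0.001; 1 -0.02 0.14 0.13 -0.003 0 0.001; 1 -0.02 0.14 0.13 -0.003 0 0.001")

```text
clock: 29.0
tool_pos: [593.4, -145.7, 103.9]
tcp_rot: [0.23, 0.741, 0.604, 0.183]
wrist_force: [-19.6, 1.3, 18.9]
gripper_width: 19.2
```

```bash
python3 g4.py 28.5 -8 2 22|head -4; python3 look.py 32; python3 pitch.py 32|tail -2
```

```text
off ramp [ 0.9 -0.7  3. ] F ramp [-15.9  -2.8  22. ] M [-0.01  2.28 -0.46] q4 2.18
t 29.0 p [ 593.4 -145.7  103.9] F [-19.6   1.3  18.9] w 19.2
world d [ 0.2 -0.8  3.2] rot deg [2.2  0.27 0.33]
1 rows
foot edge [-67.9 -21.   21.7] [  4.  -21.   21.7] pitch 0.0 0.15 23
yaw 0.21 roll -0.38 corrected pitch vs ramp edge -0.05 [array([-67.9, -20.9,  21.6]), array([  4. , -20.6,  21.4])]
```

>>> jog_arm(commands="1 -0.02 0.165 0.11 -0.007 0.001 0.001; 1 -0.02 0.165 0.11 -0.007 0.001 0.001; 1 -0.02 0.165 0.11 -0.006 0 0.001; 1 -0.02 0.165 0.11 -0.006 0 0.001; 1 -0.02 0.165 0.11 -0.006 0 0.001; 1 -0.02 0.165 0.11 -0.006 0 0.001")

```text
clock: 29.65
tool_pos: [594.3, -145.9, 104.2]
tcp_rot: [0.242, 0.737, 0.601, 0.194]
wrist_force: [-18.2, 0.2, 15.9]
gripper_width: 19.1
```

```bash
python3 g4.py 28.5 -8 2 22|head -4; python3 look.py 33; python3 pitch.py 33|tail -2
```

```text
off ramp [-0.  -0.7  2.9] F ramp [-14.8  -3.5  18.7] M [-0.07  2.3  -0.45] q4 2.2
t 29.65 p [ 594.3 -145.9  104.2] F [-18.2   0.2  15.9] w 19.1
world d [-0.7 -0.6  2.9] rot deg [4.16 0.11 0.35]
1 rows
foot edge [-67.9 -21.   21.5] [  4.  -21.   21.7] pitch 0.16 0.15 23
yaw 0.28 roll -0.25 corrected pitch vs ramp edge 0.04 [array([-67.9, -21. ,  21.5]), array([  4. , -20.6,  21.4])]
```

View pics/z33.png

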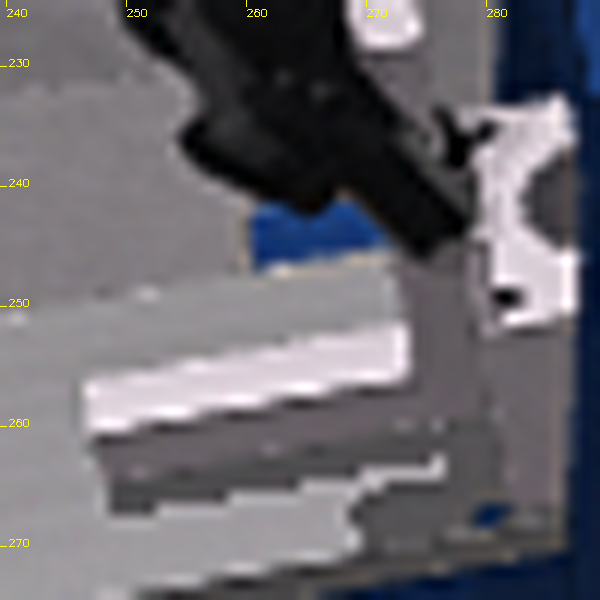

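>>> jog_arm(commands="1 -0.02 0.21 0.15 -0.004 0 0.001; 1 -0.02 0.22 0.16 -0.004 0 0.001; 1 -0.02 0.22 0.16 -0.004 0 0.001; 1 -0.02 0.22 0.16 -0.004 0 0.001; 1 -0.02 0.22 0.16 -0.004 0 0.001; 1 -0.02 0.22 0.16 -0.004 0 0.001")

```text
clock: 30.3
tool_pos: [594.5, -145.9, 104.2]
tcp_rot: [0.244, 0.736, 0.601, 0.194]
wrist_force: [-25.4, 0.0, 22.1]
gripper_width: 19.1
```

```bash
python3 g4.py 28.5 -8 2 22|head -4; python3 look.py 34; python3 pitch.py 34|tail -2
```

```text
off ramp [-0.1 -0.8  2.9] F ramp [-20.6  -5.2  26.1] M [-0.01  2.7  -0.74] q4 2.2
t 30.3 p [ 594.5 -145.9  104.2] F [-25.4   0.   22.1] w 19.1
world d [-0.8 -0.6  2.9] rot deg [4.33 0.26 0.46]
1 rows
foot edge [-67.9 -21.   21.6] [  4.  -21.   21.7] pitch 0.08 0.16 23
yaw 0.31 roll -0.42 corrected pitch vs ramp edge -0.15 [array([-67.9, -21. ,  21.7]), array([  4. , -20.6,  21.3])]
```

>>> jog_arm(commands="1 -0.02 0.23 0.12 -0.004 0 0.001; 1 -0.02 0.23 0.12 -0.004 0 0.001; 1 -0.02 0.23 0.12 -0.004 0 0.001; 1 -0.02 0.23 0.12 -0.004 0 0.001; 1 -0.02 0.23 0.12 -0.004 0 0.001; 1 -0.02 0.23 0.12 -0.004 0 0.001; 1 -0.02 0.23 0.12 -0.004 0 0.001; 1 -0.02 0.23 0.12 -0.004 0 0.001; 1 -0.02 0.23 0.12 -0.004 0 0.001; 1 -0.02 0.23 0.12 -0.004 0 0.001; 1 -0.02 0.23 0.12 -0.004 0 0.001; 1 -0.02 0.23 0.12 -0.004 0 0.001")

```text
clock: 31.55
tool_pos: [594.4, -146.0, 104.1]
tcp_rot: [0.241, 0.737, 0.602, 0.193]
wrist_force: [-21.0, 1.7, 15.4]
gripper_width: 19.2
```

```bash
python3 g4.py 28.5 -8 2 22|head -4; python3 look.py 35; python3 pitch.py 35|tail -2
```

```text
off ramp [-0.1 -0.7  2.9] F ramp [-17.9  -2.6  18.8] M [ 0.01  2.44 -0.52] q4 2.2
t 31.55 p [ 594.4 -146.   104.1] F [-21.    1.7  15.4] w 19.2
world d [-0.7 -0.6  2.9] rot deg [3.98 0.12 0.43]
1 rows
foot edge [-67.9 -21.   21.5] [  4.  -21.   21.7] pitch 0.16 0.15 23
yaw 0.34 roll -0.28 corrected pitch vs ramp edge -0.02 [array([-67.9, -21.1,  21.6]), array([  4. , -20.7,  21.4])]
```

>>> jog_arm(commands="1 0 -0.2 -0.1 0 0 0; 1 0 -0.25 -0.2 0 0 0; 1 0 -0.3 -0.3 0 0 0; 1 0 -0.3 -0.4 0 0 0; 1 0 -0.3 -0.6 0 0 0; 1 0 -0.3 -0.8 0 0 0; 1 0 -0.2 -0.9 0 0 0; 1 0 0 -0.8 0 0 0; 1 0 0 -0.4 0 0 0; 1 0 0 0 0 0 0")

```text
clock: 32.6
tool_pos: [508.8, -127.3, 159.6]
tcp_rot: [0.243, 0.735, 0.602, 0.195]
wrist_force: [0.3, 0.3, -1.8]
gripper_width: 19.2
```

```bash
cat > g5.py <<'E'
import sys
from h import *
x,y,z,phi,gx,gz=map(float,sys.argv[1:7]); n=int(sys.argv[7]) if len(sys.argv)>7 else None
P,Q=tcp_from_square(CR,(x,y,z),phi,gx,gz)
p,R,s=cur(); Rr,o=frame(*CR)
print('off cradle',(Rr.inv().apply(P-p)).round(1),'F cradle',Rr.inv().apply(s['wrist_force']).round(1),'M',s['moment'].round(2),'q',s['q'].round(2))
plan(P,Q,n,clo=1)
E
python3 g5.py -8 0 90 26 -10 78.6
python3 - <<'E'
from h import *
from rig import eyes
ims=[]
f=eyes.grab_frame('side');cv2.imwrite('pics/side36.png',f['color']);ims.append(cv2.resize(f['color'][180:290,200:320],None,fx=4,fy=4,interpolation=2))
f=eyes.grab_frame('top');cv2.imwrite('pics/top36.png',f['color']);ims.append(cv2.resize(f['color'][140:250,265:345],None,fx=4,fy=4,interpolation=2))
cv2.imwrite('pics/a36.png',np.hstack(ims))
E
```

```text
off cradle [ 63.  343.4  52.8] F cradle [ 0.8  0.3 -1.6] M [ 0.25  0.77 -0.01] q [ 0.88  0.6  -1.    2.38  2.06  0.61 -0.43]
t 32.6 p [ 508.8 -127.3  159.6] F [ 0.3  0.3 -1.8] w 19.2
world d [163.5 311.7  28.1] rot deg [30.3  -0.92  3.43]
19 rows
1 0.889 0.255 0.088 0.019 -0.001 0.002; 1 0.89 0.255 0.081 0.019 -0.001 0.002; 1 0.891 0.254 0.073 0.019 -0.001 0.002; 1 0.892 0.253 0.065 0.019 -0.001 0.002; 1 0.893 0.252 0.057 0.019 -0.001 0.002; 1 0.893 0.251 0.049 0.019 -0.001 0.002; 1 0.894 0.249 0.042 0.019 -0.001 0.002; 1 0.895 0.247 0.034 0.019 -0.001 0.002; 1 0.896 0.245 0.026 0.019 -0.001 0.002; 1 0.897 0.243 0.019 0.019 -0.001 0.002; 1 0.898 0.241 0.011 0.019 -0.001 0.002; 1 0.898 0.238 0.004 0.019 -0.001 0.002
1 0.899 0.235 -0.003 0.019 -0.001 0.002; 1 0.9 0.232 -0.011 0.019 -0.001 0.002; 1 0.9 0.229 -0.018 0.019 -0.001 0.002; 1 0.901 0.226 -0.025 0.019 -0.001 0.002; 1 0.902 0.222 -0.032 0.019 -0.001 0.002; 1 0.902 0.218 -0.039 0.019 -0.001 0.002; 1 0.903 0.214 -0.046 0.019 -0.001 0.002
```

View pics/a36.png

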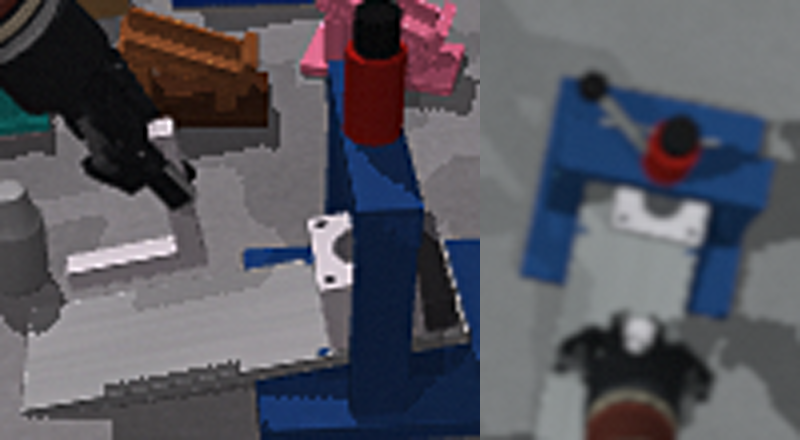

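>>> jog_arm(commands="1 0.4 0.3 -0.1 0.01 0 0; 1 0.7 0.4 -0.1 0.015 0 0.001; 1 0.85 0.4 -0.1 0.019 -0.001 0.002; 1 0.88 0.3 -0.05 0.019 -0.001 0.002; 1 0.88 0.3 0 0.019 -0.001 0.002; 1 0.88 0.27 0.05 0.019 -0.001 0.002; 1 0.88 0.25 0.05 0.019 -0.001 0.002; 1 0.88 0.25 0.05 0.02 -0.001 0.002; 1 0.88 0.25 0.05 0.02 -0.001 0.002; 1 0.88 0.25 0.04 0.02 -0.001 0.002; 1 0.88 0.25 0.04 0.02 -0.001 0.002; 1 0.88 0.25 0.03 0.02 -0.001 0.002")

```text
clock: 33.9
tool_pos: [612.8, 52.2, 180.0]
tcp_rot: [0.11, 0.782, 0.609, 0.077]
wrist_force: [1.0, -0.6, -1.3]
gripper_width: 19.2
```

```bash
python3 g5.py -8 0 90 26 -10 78.6
```

```text
off cradle [ 19.2 143.1  15.2] F cradle [ 1.5 -0.3 -0.8] M [ 0.09  0.3  -0.01] q [ 0.4   0.69 -0.96  1.8   0.98  0.91  0.31]
t 33.9 p [612.8  52.2 180. ] F [ 1.  -0.6 -1.3] w 19.2
world d [ 59.5 132.3   7.7] rot deg [9.46 0.63 0.87]
8 rows
1 0.892 0.167 -0.016 0.014 0.001 0.001; 1 0.892 0.165 -0.019 0.014 0.001 0.001; 1 0.893 0.163 -0.021 0.014 0.001 0.001; 1 0.893 0.161 -0.023 0.014 0.001 0.001; 1 0.893 0.159 -0.025 0.014 0.001 0.001; 1 0.894 0.156 -0.027 0.014 0.001 0.001; 1 0.894 0.154 -0.029 0.014 0.001 0.001; 1 0.894 0.152 -0.031 0.014 0.001 0.001
```

>>> jog_arm(commands="1 0.88 0.17 -0.02 0.014 0.001 0.001; 1 0.88 0.17 -0.02 0.014 0.001 0.001; 1 0.88 0.16 -0.02 0.014 0.001 0.001; 1 0.88 0.16 -0.02 0.014 0.001 0.001; 1 0.88 0.16 -0.03 0.014 0.001 0.001; 1 0.8 0.15 -0.03 0.012 0.001 0.001; 1 0.5 0.1 -0.03 0.008 0 0; 1 0.25 0.05 0 0.004 0 0; 1 0.05 0 0 0 0 0; 1 0 0 0 0 0 0")

```text
clock: 34.9
tool_pos: [667.0, 165.7, 171.6]
tcp_rot: [0.046, 0.791, 0.609, 0.025]
wrist_force: [0.8, -0.0, -2.1]
gripper_width: 19.2
```

```bash
python3 g5.py -8 0 60 26 -10 78.6
```

```text
off cradle [ -5.2  19.4 -14.7] F cradle [ 1.4  0.2 -1.7] M [0.06 0.09 0.  ] q [ 0.17  0.87 -0.96  1.44  0.84  1.19  0.39]
t 34.9 p [667.  165.7 171.6] F [ 0.8 -0.  -2.1] w 19.2
world d [ -4.6  21.3 -12.1] rot deg [-0.02  0.89  0.25]
2 rows
1 0.491 -0.277 0.266 -0 0.005 0.001; 1 0.489 -0.278 0.27 -0 0.005 0.001
```

>>> jog_arm(commands="1 0.4 -0.22 0.05 0 0.005 0.001; 1 0.3 -0.18 0.05 0 0.004 0; 1 0.1 -0.06 0 0 0 0; 1 0 0 0 0 0 0; 1 0 0 0 0 0 0")

```text
clock: 35.4
tool_pos: [661.1, 182.8, 167.8]
tcp_rot: [0.043, 0.792, 0.609, 0.03]
wrist_force: [-0.1, -0.3, -2.2]
gripper_width: 19.0
```

```bash
python3 g5.py -6 0 30 26 -10 78.6
python3 - <<'E'
from h import *
from rig import eyes
ims=[]
f=eyes.grab_frame('side');cv2.imwrite('pics/side37.png',f['color']);crop('side',215,130,70,90,6,'pics/x1.png','37')
f=eyes.grab_frame('top');cv2.imwrite('pics/top37.png',f['color']);crop('top',180,160,60,90,6,'pics/x2.png','37')
cv2.imwrite('pics/a37.png',np.hstack([cv2.imread('pics/x1.png'),cv2.imread('pics/x2.png')]))
E
```

```text
off cradle [  5.    4.5 -37.8] F cradle [ 0.8 -0.3 -2.1] M [0.02 0.12 0.02] q [ 0.15  0.87 -0.96  1.46  0.84  1.17  0.36]
t 35.4 p [661.1 182.8 167.8] F [-0.1 -0.3 -2.2] w 19.0
world d [ -6.8   6.5 -37.2] rot deg [-0.02  0.23  0.13]
3 rows
1 0.077 -0.202 0.602 -0 0.001 0; 1 0.076 -0.202 0.602 -0 0.001 0; 1 0.075 -0.202 0.602 -0 0.001 0
```

View pics/a37.png

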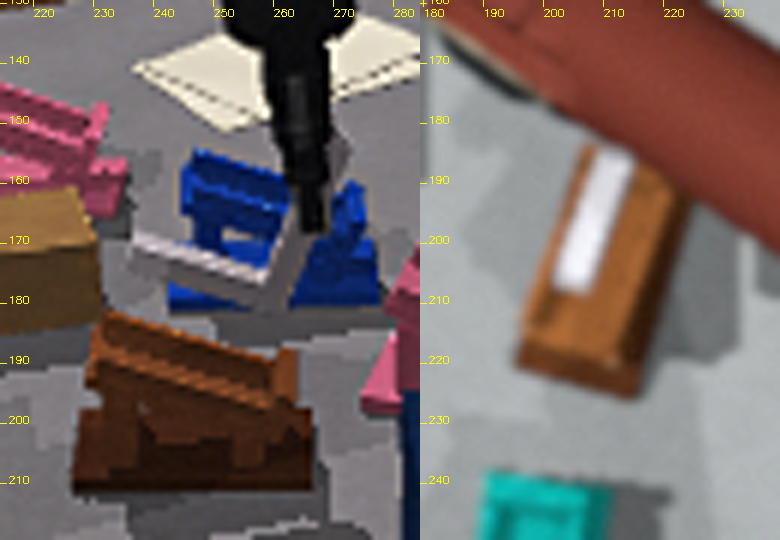

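>>> jog_arm(commands="1 0.08 -0.2 0.5 0 0.001 0; 1 0.08 -0.2 0.6 0 0 0; 1 0.06 -0.18 0.5 0 0 0; 1 0 -0.02 0.15 0 0 0; 1 0 0 0 0 0 0; 1 0 0 0 0 0 0")

```text
clock: 36.1
tool_pos: [653.2, 188.5, 127.0]
tcp_rot: [0.042, 0.792, 0.609, 0.029]
wrist_force: [-0.4, -0.2, -2.0]
gripper_width: 19.0
```

```bash
python3 g5.py -4 0 8 26 -10 78.6
```

```text
off cradle [  1.6   1.  -18.3] F cradle [ 0.3 -0.3 -2. ] M [0.04 0.1  0.02] q [ 0.14  0.9  -0.93  1.51  0.88  1.1   0.3 ]
t 36.1 p [653.2 188.5 127. ] F [-0.4 -0.2 -2. ] w 19.0
world d [ -4.4   2.2 -17.8] rot deg [-0.13  0.25  0.09]
1 rows
1 0.053 -0.329 0.859 -0.001 0.003 0.001
```

>>> jog_arm(commands="1 0.03 -0.15 0.35 0 0.001 0; 1 0.02 -0.12 0.35 0 0.001 0; 1 0 -0.04 0.15 0 0 0; 1 0 0 0 0 0 0")

```text
clock: 36.5
tool_pos: [649.4, 190.9, 108.7]
tcp_rot: [0.041, 0.792, 0.608, 0.031]
wrist_force: [-0.1, -0.4, -2.8]
gripper_width: 19.2
```

```bash
python3 g5.py -2 0 0 26 -10 78.6;  python3 - <<'E'
from h import *
from rig import eyes
ims=[]
f=eyes.grab_frame('side');cv2.imwrite('pics/side38.png',f['color']);crop('side',225,155,50,60,9,'pics/x1.png','38')
f=eyes.grab_frame('top');cv2.imwrite('pics/top38.png',f['color']);crop('top',190,175,38,60,9,'pics/x2.png','38')
cv2.imwrite('pics/a38.png',np.hstack([cv2.imread('pics/x1.png'),cv2.imread('pics/x2.png')]))
E
```

```text
off cradle [ 1.4 -0.3 -7.6] F cradle [ 1.  -0.4 -2.6] M [-0.    0.12 -0.05] q [ 0.13  0.92 -0.92  1.54  0.9   1.06  0.28]
t 36.5 p [649.4 190.9 108.7] F [-0.1 -0.4 -2.8] w 19.2
world d [-1.4  0.1 -7.6] rot deg [-0.06  0.01  0.05]
1 rows
1 -0.014 -0.106 0.373 -0.001 0 0.001
```

View pics/a38.png

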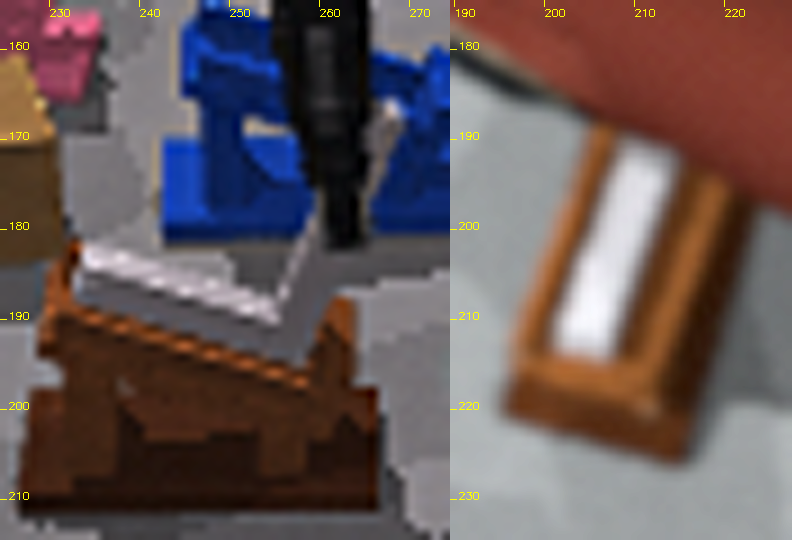

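>>> jog_arm(commands="1 0 -0.05 0.14 0 0 0; 1 0 -0.05 0.14 0 0 0; 1 0 -0.04 0.1 0 0 0; 1 0 -0.03 0.07 0 0 0")

```text
clock: 37.0
tool_pos: [648.5, 191.9, 101.2]
tcp_rot: [0.042, 0.792, 0.608, 0.033]
wrist_force: [-0.7, -1.6, 6.5]
gripper_width: 19.2
```

```bash
python3 g5.py -2 0 0 26 -10 78.6
```

```text
off cradle [-0.2 -1.  -0.2] F cradle [-2.5 -1.7  6. ] M [-0.48  0.34  0.01] q [ 0.13  0.92 -0.91  1.55  0.92  1.04  0.26]
t 37.0 p [648.5 191.9 101.2] F [-0.7 -1.6  6.5] w 19.2
world d [-0.5 -0.9 -0.2] rot deg [ 0.15 -0.1  -0.03]
1 rows
1 -0.05 -0.013 0.006 0.002 -0.001 -0
```

>>> jog_arm(commands="1 0 0.07 0.02 0 0 0; 1 0 0.1 0.04 0 0 0; 1 0 0.1 0.05 0 0 0")

```text
clock: 37.3
tool_pos: [652.5, 191.4, 99.8]
tcp_rot: [0.041, 0.792, 0.608, 0.033]
wrist_force: [-5.6, 0.8, 5.8]
gripper_width: 19.2
```

```bash
python3 g5.py 0 0 0 26 -10 78.6
```

```text
off cradle [-2.4 -1.6 -0.3] F cradle [-7.3 -0.7  3.5] M [-0.07  1.37 -0.05] q [ 0.13  0.93 -0.91  1.54  0.91  1.05  0.27]
t 37.3 p [652.5 191.4  99.8] F [-5.6  0.8  5.8] w 19.2
world d [-2.7 -0.9  0.5] rot deg [-0.02 -0.13  0.01]
1 rows
1 -0.081 -0.115 -0.039 -0 -0.001 0
```

Run:
```python
from h import *
from rig import eyes
f=eyes.grab_frame('side');cv2.imwrite('pics/side39.png',f['color']);crop('side',225,155,50,60,8,'pics/x1.png','39');crop('side',225,155,50,60,8,'pics/x0.png','0')
f=eyes.grab_frame('top');cv2.imwrite('pics/top39.png',f['color'])
cv2.imwrite('pics/a39.png',np.hstack([cv2.imread('pics/x1.png'),cv2.imread('pics/x0.png')]))
```

```text
(no output)
```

View pics/a39.png

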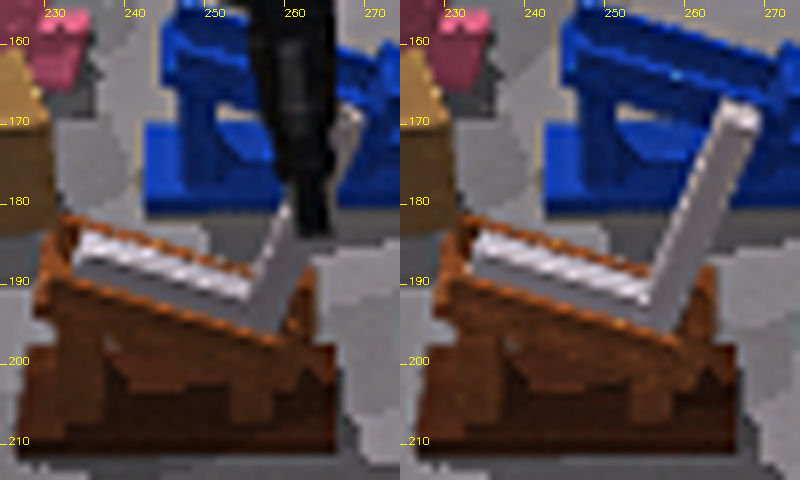

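>>> jog_arm(commands="1 0 -0.03 0.04 0 0 0; 1 0 0 0 0 0 0; 0.72 0 0 0 0 0 0; 0.68 0 0 0 0 0 0; 0.6 0 0 0 0 0 0; 0.5 0 0 0 0 0 0; 0.3 0 0 0 0 0 0; 0 0 0 0 0 0 0; 0 0 0 0 0 0 0; 0 0 0 0 0 0 0")

```text
clock: 38.4
tool_pos: [656.0, 190.8, 100.0]
tcp_rot: [0.043, 0.792, 0.608, 0.036]
wrist_force: [0.6, -0.5, 0.3]
gripper_width: 85.4
```

```bash
python3 g5.py 0 0 0 26 -10 78.6|head -3
python3 - <<'E'
from h import *
from rig import eyes
f=eyes.grab_frame('side');cv2.imwrite('pics/side40.png',f['color']);crop('side',225,155,50,60,8,'pics/x1.png','40');crop('side',225,155,50,60,8,'pics/x0.png','0')
cv2.imwrite('pics/a40.png',np.hstack([cv2.imread('pics/x1.png'),cv2.imread('pics/x0.png')]))
E
```

```text
off cradle [-5.7 -1.9 -1.6] F cradle [ 0.5 -0.4  0.5] M [-0.01  0.06 -0.03] q [ 0.13  0.93 -0.91  1.54  0.92  1.04  0.27]
t 38.4 p [656.  190.8 100. ] F [ 0.6 -0.5  0.3] w 85.4
world d [-6.2 -0.3  0.4] rot deg [ 0.46 -0.27 -0.04]
```

View pics/a40.png

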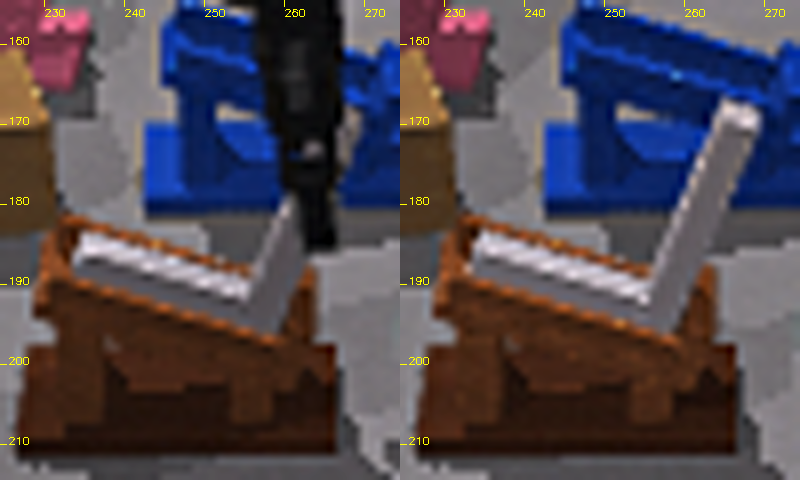

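>>> jog_arm(commands="0 0 0 -0.3 0 0 0; 0 0 0 -0.6 0 0 0; 0 0 0 -0.9 0 0 0; 0 0 0 -0.9 0 0 0; 0 0 0 -0.9 0 0 0; 0 0 0 -0.9 0 0 0; 0 0 -0.3 -0.9 0 0 0; 0 0.6 -0.6 -0.6 0 0 0; 0 0.9 -0.4 -0.3 0 0 0; 0 0.9 -0.4 0 0 0 0; 0 0.9 -0.4 0 0 0 0; 0 0.9 -0.4 0 0 0 0")

```text
clock: 39.65
tool_pos: [611.0, 294.5, 238.3]
tcp_rot: [0.044, 0.792, 0.607, 0.04]
wrist_force: [0.3, -0.7, -0.3]
gripper_width: 85.3
```

>>> jog_arm(commands="0 0.9 -0.4 0 0 0 0; 0 0.9 -0.4 0 0 0 0; 0 0.9 -0.4 0 0 0 0; 0 0.9 -0.4 0 0 0 0; 0 0.9 -0.4 0 0 0 0; 0 0.9 -0.4 0 0 0 0; 0 0.6 -0.2 0 0 0 0; 0 0.2 0 0 0 0 0; 0 0 0 0 0 0 0")

```text
clock: 40.55
tool_pos: [575.5, 448.0, 238.0]
tcp_rot: [0.039, 0.786, 0.616, 0.04]
wrist_force: [-0.3, 0.1, 0.4]
gripper_width: 85.5
```

Run:
```python
from h import *
from rig import eyes
for n in('side','top'):
    f=eyes.grab_frame(n);cv2.imwrite(f'pics/{n}41.png',f['color'])
crop('side',225,155,50,60,7,'pics/x1.png','41');crop('side',225,155,50,60,7,'pics/x0.png','0')
cv2.imwrite('pics/a41.png',np.hstack([cv2.imread('pics/x1.png'),cv2.imread('pics/x0.png')]))
crop('top',190,165,40,65,8,'pics/x1.png','41');crop('top',265,150,85,65,8,'pics/x0.png','41')
a,b=cv2.imread('pics/x1.png'),cv2.imread('pics/x0.png');cv2.imwrite('pics/b41.png',cv2.resize(np.hstack([a,b]),None,fx=.75,fy=.75))
```

```text
(no output)
```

View pics/a41.png

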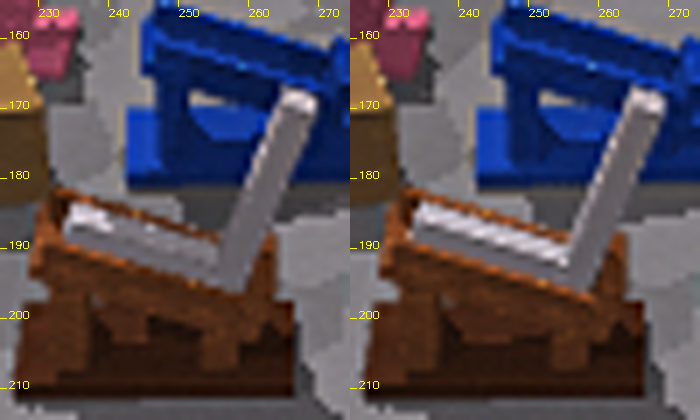

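View pics/b41.png

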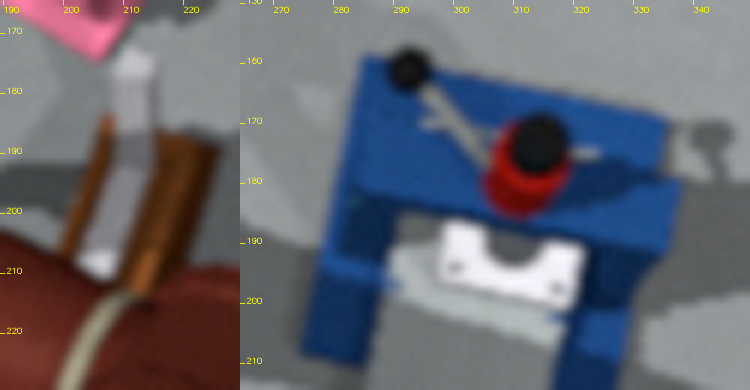

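View pics/side41.png

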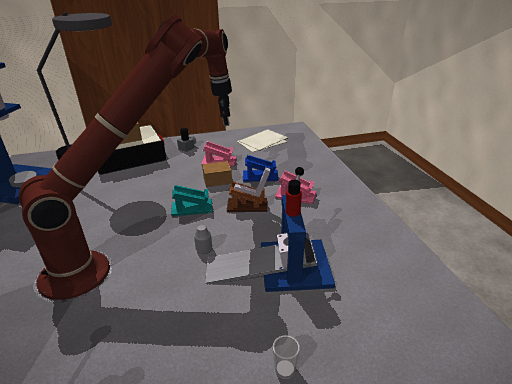

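Run:
```python
from h import *
im=cv2.cvtColor(cv2.imread('pics/top41.png'),6)
R,o=frame(*RAMP)
pts=[]
for c in range(300,319):
    r0=int(round(195.7+(c-297.8)*.227)); seg=im[r0-4:r0+5,c].astype(float); g=np.clip(-np.diff(seg),0,None)
    pts.append((c,r0-4+.5+(np.arange(8)*g).sum()/g.sum()))
pts=np.array(pts);m=np.polyfit(*pts.T,1);print(m,(pts[:,1]-np.polyval(m,pts[:,0])).std())
q=[]
for c in(298,320):
    a,v=ray('top',(c,np.polyval(m,c)));a=R.inv().apply(a-o);v=R.inv().apply(v);q.append(a+v*(60-a[2])/v[2])
print(q,np.degrees(np.arctan2(-(q[0]-q[1])[0],(q[0]-q[1])[1])))
```

```text
[  0.25145966 120.18576741] 0.4557227151935494
[array([32.50561601, 26.29223433, 60.        ]), array([ 29.22740073, -54.31768263,  60.        ])] -2.328801005346224
```

Run:
```python
from h import *
crop('top',290,180,36,28,20,'pics/hz.png','41')
im=cv2.cvtColor(cv2.imread('pics/top41.png'),6); print(im[190:206,296:324])
```

```text
[[110 119 137 168 191 198 198 198 189 154 105  76  75  77  75  74  70  69
   72  92 116 125 118 104  92  74  49  39]
 [128 132 149 175 192 196 197 198 190 159 110  77  75  76  75  75  76  76
   93 129 164 180 179 169 154 122  73  39]
 [133 137 155 178 189 192 196 197 191 172 133  98  80  74  73  74  76  87
  118 158 190 202 202 199 185 146  85  39]
 [132 138 158 172 169 174 187 195 196 187 166 135 107  89  83  85  97 120
  151 180 197 203 203 200 183 140  80  33]
 [131 136 158 161 146 152 177 194 198 196 189 174 153 136 129 131 143 165
  183 194 199 200 199 196 171 122  64  31]
 [134 136 155 164 158 166 186 195 198 199 199 195 189 184 182 182 186 193
  199 199 199 199 200 194 162 105  49  26]
 [139 138 148 162 169 175 182 189 194 197 199 200 200 201 200 200 202 202
  201 200 194 188 190 188 158  97  40  25]
 [143 137 137 141 144 146 152 162 173 183 185 188 196 200 201 200 201 200
  202 197 181 161 164 174 150  91  38  25]
 [147 145 142 141 139 136 135 138 141 142 147 158 173 183 185 187 191 197
  200 197 178 154 154 159 133  77  33  27]
 [149 149 150 150 150 148 146 145 140 135 132 137 144 148 148 152 164 176
  185 184 179 172 171 159 118  64  29  26]
 [146 149 151 150 151 152 151 152 151 146 144 144 142 141 138 137 140 144
  147 149 154 163 166 145  99  51  30  27]
 [128 136 140 146 151 152 153 153 152 151 149 150 150 150 150 148 146 144
  140 138 133 131 126 104  67  40  36  38]
 [107 114 118 129 138 143 145 147 149 151 150 152 152 153 153 155 154 151
  149 142 126 106  86  64  45  39  42  50]
 [ 98  99 102 108 115 117 122 130 138 140 141 147 151 154 154 154 154 153
  151 143 128 112  91  59  40  40  49  57]
 [ 98  98  99  99 101 101 104 110 113 116 119 130 140 148 149 150 153 153
  153 150 145 138 113  72  41  42  51  59]
 [ 99 100  99  99 100 101 100 100 102 101 102 110 119 128 133 135 141 148
  152 154 152 139 108  66  41  43  53  59]]
```

View pics/hz.png

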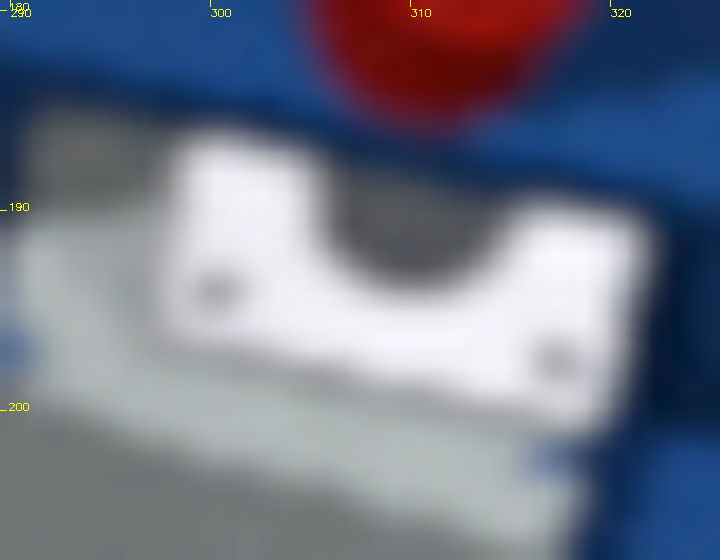

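Run:
```python
from h import *
R,o=frame(*RAMP)
im=cv2.cvtColor(cv2.imread('pics/top41.png'),6).astype(float)
def pl(uv):
    a,v=ray('top',uv);a=R.inv().apply(a-o);v=R.inv().apply(v);return a+v*(60-a[2])/v[2]
P=[]
for c in list(range(303,316)):
    r=np.arange(192,203);s=im[192:203,c]
    i=[k for k in range(len(r)-1) if s[k]>=170>s[k+1]][-1]
    P.append(pl((c,r[i]+(s[i]-170)/(s[i]-s[i+1]))))
P=np.array(P);m=np.polyfit(P[:,1],P[:,0],1);print('downhill edge x at centre',np.polyval(m,-12).round(1),'yaw',-np.degrees(m[0]).round(2),'std',(P[:,0]-np.polyval(m,P[:,1])).std().round(2))
# right side edge
P=[]
for r in range(192,199):
    s=im[r,314:324];th=120
    i=[k for k in range(9) if s[k]>=th>s[k+1]][-1];P.append(pl((314+i+(s[i]-th)/(s[i]-s[i+1]),r)))
P=np.array(P);m=np.polyfit(P[:,0],P[:,1],1);print('right edge yaw',np.degrees(m[0]).round(2),P[:,1].round(1))
# beam front edge reference line: ramp-frame yaw from same view
```

```text
downhill edge x at centre 29.9 yaw -1.03 std 0.4
right edge yaw 0.31 [-53.  -53.4 -53.1 -52.8 -53.1 -53.5 -53.2]
```

```bash
python3 -c "
from rig import ctrl,readout
print(ctrl.hand_in()); print(readout.sense()['clock'])"
```

```text
the job is handed in; nothing more can be done
None
the job is handed in; nothing more can be done
```

I took the square from the wooden cradle and pushed the housing up to the top stop. I then pressed the square into the corner and set it back in its cradle. The job was handed in at about 40.7 s of 72 s, with no verdict reported.

**Press:**
- **First attempts:** they were not flush. The square pivoted in the grip and its foot lifted by about 0.5 to 1°, and at one point the arm neared a joint limit.
- **Loosened grip:** to mend this I opened the fingers briefly while the square stood on the ramp, then gripped it again. It was not held without a break between the push and the final press.
- **Final press:** it lasted about 3.6 s. Force readings were taken every 0.3 to 1.25 s. Over the last 1.2 s they ended at about 18 N on the housing and 21 N on the ramp.
- **Flushness:** the measured pitch was within about 0.3 to 0.5° of the square standing freely on the ramp. The yaw read about 0.3°. Both are close to the camera's accuracy.
- **Overshoot:** one early press briefly reached about 28 N and 40 N.

**Last checks:**
- **Housing:** its downhill face is at x = 29.9 mm, against 30 mm expected. The yaw readings disagreed, at −1.0° from one edge and +0.3° from another, which I took as noise around flush.
- **Square:** it sits in the wooden cradle within about a pixel (roughly 3 mm) of its first picture.
- **Everything else:** in the last side picture the carton, beaker and chuck stand upright where they were, by eye only. The gripper is open and clear.

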